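# Hook up the press guard and load a bearing casting

## Task

Load the arbor press: lift its drop guard by the grip on the slotted bar, swing the bar aside and lower it so that its notch hooks on the stud and holds the guard up, letting the guard down gently, never dropping it. Then tip the standing casting in through the opening so that it lies on its flat machined face with the round boss up, and slide it home against the back stop, square to it and with the boss under the ram. Leave everything else on the bench where it is.

Things in the scene. Friction and masses are not known exactly. Their poses are not given: they have to be found in the camera images.
- press: Fixed grey hand arbor press, 400 mm tall. Origin on the bench (height 0) straight under the ram's centre; z up, -x its front, +y the side of the slotted bar. Offsets below named x, y are along these axes, in mm from this origin. Flat steel bed, top 22 above the bench, x +65 to -225, y -100 to +100; its front part is the loading plate. The head, front at x -30, y -43 to 43, begins 270 up.
- ram_tip (a point): Centre of the lower end of the square ram (26 mm), 122 mm above the bench on the press's origin axis, 100 mm above the bed. The ram's top end stands 472 mm above the bench; the fixed hand lever on the head's -y side (y -88 mm) leans to the back and up to 511 mm.
- stop_face (a point): Back stop: steel bar 20 mm high, 100 mm wide, on the bed. This point: foot of its front face, centre, at x +33, y 0 mm, 22 mm above the bench.
- opening (a point): Middle of the guard's doorway at bed height: x -75, y 0 mm. Two upright jambs (x -62 to -84 mm, y 99 to 121 and -99 to -121 mm), up to 200 mm above the bench, leave it 198 mm wide; rods close the sides behind. The guard, 6 mm thick, runs at x -75. Its bar runs in front of the +y jamb at x -88 to -94 mm.
- stud (a point): Fixed steel stud, 8 mm thick, 16 mm long, level, sticking out to the front from the +y jamb through the bar's slot: x -92 mm (middle), y +111 mm, 193 mm above the bench.
- guard (a joint): Height of the drop guard in m: clear plastic in an aluminium frame, 216 mm wide, 125 mm tall, sliding straight up. 0 = down (lower edge 2 mm above the bed), 0.126 = top stop. Guard and bar weigh about 0.6 kg and fall when let go. Hung on the stud by the notch it reads about 0.108.
- guard_bar (a joint): Swing of the slotted bar in rad about its pivot on the guard: 0 = upright, positive = top towards the press's +y; it swings easily, in the guard's plane. To hook it: lift the guard to about 0.1215 (the stud is then below the tooth), swing the bar to about 0.43, then lower the guard some 14 mm while the bar comes back to about 0.32; the stud enters the pocket and carries the guard.
- bar_pivot (a point): The bar's pivot: x -91, y +111 mm, 34 mm above the bench with the guard down; rises with the guard. Bar of flat steel 6 mm thick. Its slot, 12 mm wide, 27 to 166 mm from the pivot, runs on the stud. At the low end it turns to the -y side and up into a pocket 12 mm wide, 16 mm off the slot (centre lines), roof 52 mm from the pivot; the tooth between, 4 mm thick, ends 45 mm from the pivot.
- bar_grip (a point): Centre of the black round grip on top of the slotted bar, 25 mm thick, 46 mm long along the bar, 196 mm from the bar's pivot (230 mm above the bench with the guard down). Its z axis points along the bar away from the pivot; with the bar upright its axes are the press's.
- casting_center (a point): Centre of the loose aluminium casting, 95 mm long (its z), 64 wide (y), 38 thick (x), about 0.6 kg. +x face flat, machined; -x face rough, with a round boss 36 mm across, 8 high. At first it stands on end (z up) on the loading plate, flat face to the guard. Loaded, it lies with x down, z along the press's x, end on the stop: this point at x -14.5, y 0, 41 mm above the bench.
- casting_boss (a point): Centre of the boss's face, 27 mm from the casting's centre towards its -x and 14.5 mm towards its +z. Loaded, it lies on the ram's axis. Same axes as the casting.
- oil_tin_center (a point): Glossy green enamel tin shaped like an oil can, 72 mm across, 150 mm to the tip of its spout, upright on the bench; this point is on its axis 60 mm up. To be left alone.
- depth_gauge_center (a point): Rusted steel depth gauge lying on the bench: a beam 100 mm long (its y), 20 wide, 24 high, with a blade 160 mm long (its x) across the top, 39 mm high in all; this point is 15 mm up. To be left alone.
- parallel_bar_center (a point): Ground steel parallel bar lying on the bench, 150 mm long (its x), 20 wide, 32 high; this point is its centre. To be left alone.
Mind the look-alikes: they are no part of the job. What is meant by the part that bears casting_center is not red, and is the larger of those in its own colour.

How it is judged:
By the outcome, as a careful person would: the job done as asked, in the order asked, and still so for the second after the job is handed in, with the robot touching nothing.
It also fails if it takes over 66 s, if anything falls off the work surface, if the arm or the gripper's body presses on something with over 40 N, if the wrist force passes 120 N, or if a joint passes its speed limit or range.

## Robot

A 6-joint arm with a two-finger parallel gripper is mounted at the origin on the work surface. World frame = base frame: x ahead of the robot, y to its left, z up, the work surface at z = 0. Lengths are in m, angles in degrees, forces in N, time in s.
With the tool pointing down it reaches from about 0.25 to 0.725 m from the base axis. Payload 9.7 kg.
Tool frame: the origin (TCP) lies at the very end of the fingers, on their centre line; the grasp point (between the pads) lies 19 mm behind it; z points along the fingers, y is the line along which they close (so a half turn about z gives the same grasp; the last joint's range is limited). The gripper opens to 85 mm and grips with 20 to 120 N. Pads are 22 mm wide; open, the fingers measure 114 mm over their backs; the gripper's body (76 mm by 85 mm) begins 54 mm behind the grasp point. The pads swing forward as they close: fully open they stand 13 mm farther back than shut.
Start: joints at [72.422, 4.979, 10.078, 95.1, 0, 90], TCP at [0.166, 0.524, 0.209] pointing down, gripper open.
Joint ranges: [-179.16, 179.16], [-48.56, 103.87], [-65.8, 70.77], [-126.05, 130.52], [-82.76, 87.17], [-180, 180]. Speed limits (degrees/s): [127.2, 127.2, 147.25, 180, 180, 180].

## Interface

Orientations are given as [roll, pitch, yaw] about the fixed x, y, z axes, in that order (R = Rz(yaw) Ry(pitch) Rx(roll)).
In Python, from workcell import telemetry, optics, workorder gives the robot as it stands.
- The arm moves only by the shell command python3 -m handwheel 'ROWS' [FORCE]. ROWS is JSON, a list of rows, each an object of numbers: "tx", "ty", "tz": the shift along the tool's x, y, z in m; "ax", "ay", "az": the turn, a rotation vector about the tool's x, y, z in degrees; "jaw": the gripper command: -1 is shut, 1 is fully open, values between are in proportion. A call has exactly 10 rows; each row shifts and turns the commanded pose from where the row before left it, along the tool's axes as they then stand; what a row does not reach is not made up. A row lasts 1/8 s, in which the tool goes at most 62.5 mm and 10.7 degrees, less where a joint would pass 70% of its speed; a pose out of reach is approached as far as the arm can. A call is refused whole if a number of a shift passes 0.0625 or a number of a turn 10.7, either way. A call with a gripper value outside its range is refused whole. The fingers move at their own pace and stop on an object; FORCE is the grip in N (left out, the last holds). Time passes only in rows, so rows that do not move let the fingers close, or fill a call up. It gives the time, the measured TCP pose, the force, the opening and the grip force at its end, in the units of the state.
- telemetry.get_obs(): the state, without advancing time (a new reading comes with each control period).
- optics.camera(name): name is "scene" or "side" or "wrist"; returns a dict with "color" (480x640x3 uint8, red, green, blue), "K" (3x3 intrinsics, pixels), "k1" (the pictures are not rectified: a ray, as slopes to the right and down, at radius r is drawn at 1 + k1 r^2 times it, then the intrinsics apply), "extrinsics" (4x4, takes a point from camera to world coordinates); the wrist camera has in their place "mount" (4x4, takes a point from camera to tool coordinates, whose origin is the TCP and whose axes are the flange's). Camera axes: x right, y down, z forward; pixel columns grow to the right and rows downward; lengths in m; the calibration is good to about 2 mm. A picture is of the moment at which its call begins: read the wrist's pose just before it. There is no depth.
- workorder.job_done(): hands the job in; it is judged then, once.
The state is a dict: "time": time; "q": joint angles; "qd": joint speeds; "joint_efforts": joint torques, N m; "ee_pos": TCP position; "tcp_rot": TCP orientation; "wrist_force": force on the tool from outside, world axes, zero at the start; "torque": the same for the moment, N m; "opening": finger opening in m; "grasp_force": force on a finger pad.
Only numpy, scipy, OpenCV 4.12 (cv2) and the standard library are available. Lean on these libraries where they do the work, as an engineer would, in place of code of your own. Each camera call takes 0.05 s, during which the arm holds its last target. There are 200 camera calls.

## Working session

There is one attempt and no reset: what is moved stays moved. The work goes in short steps, Python scripts to look and compute and a shell command to move; the robot and the scene stay as the last step left them, time stands still between calls to the robot, and variables do not carry over. Pictures are saved under pics/ and viewed, at most 10 in all, crops included, and the job is handed in when it is done.

```bash
ls; mkdir -p pics
python3 - <<'E'
from workcell import telemetry, optics
import cv2,numpy as np
print(telemetry.get_obs())
for n in ("scene","side"):
    c=optics.camera(n); cv2.imwrite(f"pics/{n}0.png",c["color"][:,:,::-1]); print(n,c["K"],c["k1"],c["extrinsics"])
c=optics.camera("wrist");cv2.imwrite("pics/wrist0.png",c["color"][:,:,::-1]);print(c["K"],c["k1"],c["mount"])
E
```

```text
pics
{'time': 0.0, 'q': array([ 7.24209523e+01,  5.01271056e+00,  1.00338162e+01,  9.50999103e+01,
       -9.34849939e-05,  9.00027912e+01]), 'qd': array([-0.11634456, -0.03109049,  0.00424138,  0.05363599,  0.08815778,
        0.00218608]), 'joint_efforts': array([ 2.60786874e-03, -5.20381415e+01,  4.64807653e+01,  1.60698005e-02,
        1.37699608e-04,  1.14660929e-05]), 'ee_pos': array([0.16603232, 0.52406337, 0.20836193]), 'tcp_rot': array([-1.79921195e+02,  9.73239323e-05,  1.62418161e+02]), 'wrist_force': array([0.26753425, 0.39137898, 0.34575825]), 'torque': array([-0.01268002, -0.02088244, -0.03159525]), 'grasp_force': 0.0, 'opening': 0.08561027913735239}
scene [[442.46910984   0.         317.13362187]
 [  0.         442.46910984 238.89177196]
 [  0.           0.           1.        ]] 0.0090795626523303 [[-0.44708083  0.59984634 -0.66355339  1.17903851]
 [ 0.89440254  0.31036387 -0.32205336  0.23888842]
 [ 0.01276046 -0.73746772 -0.67526183  0.77376489]
 [ 0.          0.          0.          1.        ]]
side [[435.93562558   0.         317.91065918]
 [  0.         435.93562558 234.98927407]
 [  0.           0.           1.        ]] 0.015776291052805664 [[ 0.79173572 -0.38054984  0.47784555  0.16663613]
 [-0.61047024 -0.52098411  0.59657493 -0.59214804]
 [ 0.02192344 -0.76404017 -0.64479608  0.74381116]
 [ 0.          0.          0.          1.        ]]
[[356.01064811   0.         316.66314151]
 [  0.         356.01064811 241.58053879]
 [  0.           0.           1.        ]] -0.01466086866277115 [[ 1.13535423e-03 -9.61627159e-01 -2.74357282e-01  6.99910385e-02]
 [ 9.99999355e-01  1.09573044e-03  2.97675165e-04  8.30380540e-05]
 [ 1.43691025e-05 -2.74357443e-01  9.61627783e-01 -1.64822786e-01]
 [ 0.00000000e+00  0.00000000e+00  0.00000000e+00  1.00000000e+00]]
```

View pics/scene0.png

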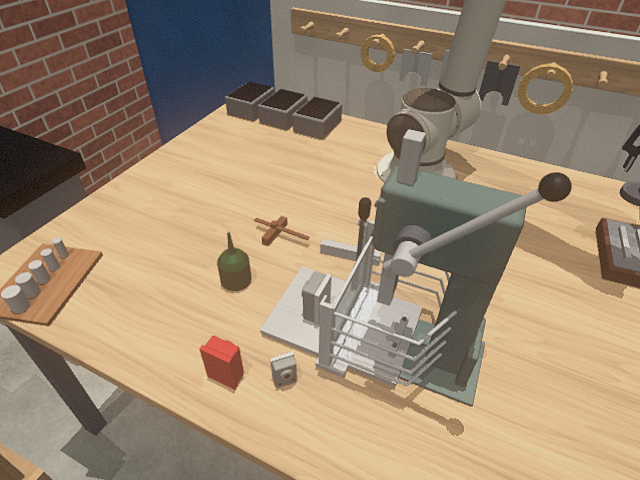

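View pics/side0.png

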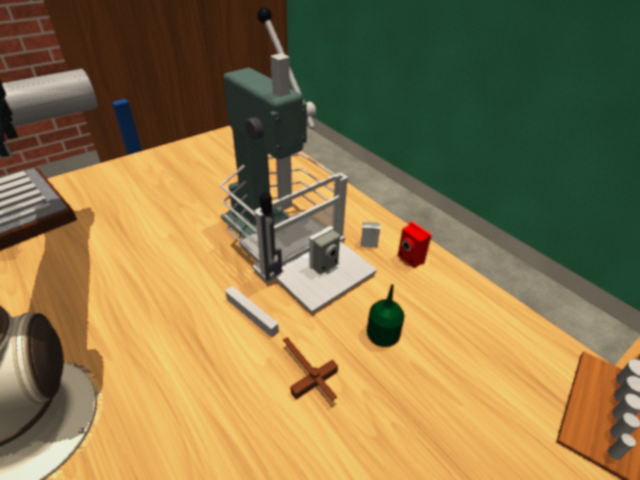

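```bash
cat > h.py <<'E'
import numpy as np,cv2
from scipy.spatial.transform import Rotation as Ro
from workcell import telemetry,optics
CAM={"scene":(np.array([[442.46910984,0,317.13362187],[0,442.46910984,238.89177196],[0,0,1]]),0.0090795626523303,np.array([[-0.44708083,0.59984634,-0.66355339,1.17903851],[0.89440254,0.31036387,-0.32205336,0.23888842],[0.01276046,-0.73746772,-0.67526183,0.77376489],[0,0,0,1]])),
"side":(np.array([[435.93562558,0,317.91065918],[0,435.93562558,234.98927407],[0,0,1]]),0.015776291052805664,np.array([[0.79173572,-0.38054984,0.47784555,0.16663613],[-0.61047024,-0.52098411,0.59657493,-0.59214804],[0.02192344,-0.76404017,-0.64479608,0.74381116],[0,0,0,1]]))}
def tool():
    o=telemetry.get_obs(); T=np.eye(4); T[:3,:3]=Ro.from_euler('xyz',o['tcp_rot'],degrees=True).as_matrix(); T[:3,3]=o['ee_pos']; return T
def wrist(name=None):
    T=tool(); c=optics.camera("wrist")
    if name: cv2.imwrite(name,c["color"][:,:,::-1])
    return (c["K"],c["k1"],T@c["mount"]),c["color"]
def ray(cam,p):
    K,k1,E=CAM[cam] if isinstance(cam,str) else cam
    d=(np.array(p,float)-K[:2,2])/K[0,0]; s=d.copy()
    for _ in range(5): s=d/(1+k1*(s@s))
    v=E[:3,:3]@np.r_[s,1]; return E[:3,3],v/np.linalg.norm(v)
def plane(cam,p,z):
    o,v=ray(cam,p); return o+v*(z-o[2])/v[2]
def tri(*cp):
    A=np.zeros((3,3));b=np.zeros(3);R=[ray(c,p) for c,p in cp]
    for o,v in R: M=np.eye(3)-np.outer(v,v);A+=M;b+=M@o
    X=np.linalg.solve(A,b); return X,[round(1e3*np.linalg.norm(np.cross(X-o,v)),1) for o,v in R]
def proj(cam,X):
    K,k1,E=CAM[cam] if isinstance(cam,str) else cam
    q=E[:3,:3].T@(np.array(X)-E[:3,3]); s=q[:2]/q[2]; return s*(1+k1*(s@s))*K[0,0]+K[:2,2]
def crop(img,x,y,w,h,f,name):
    cv2.imwrite(name,cv2.resize(img[y:y+h,x:x+w],None,fx=f,fy=f,interpolation=cv2.INTER_CUBIC))
E
python3 - <<'E'
from h import *
a=cv2.imread("pics/scene0.png");b=cv2.imread("pics/side0.png")
crop(a,255,190,200,150,4,"pics/sc_c.png");crop(b,215,175,200,150,4,"pics/si_c.png")
E
```

```text
(no output)
```

View pics/sc_c.png

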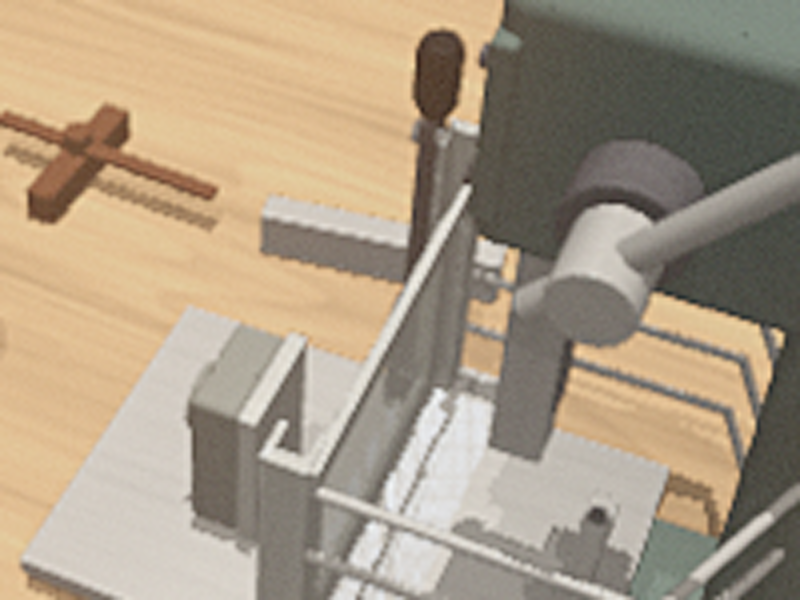

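View pics/si_c.png

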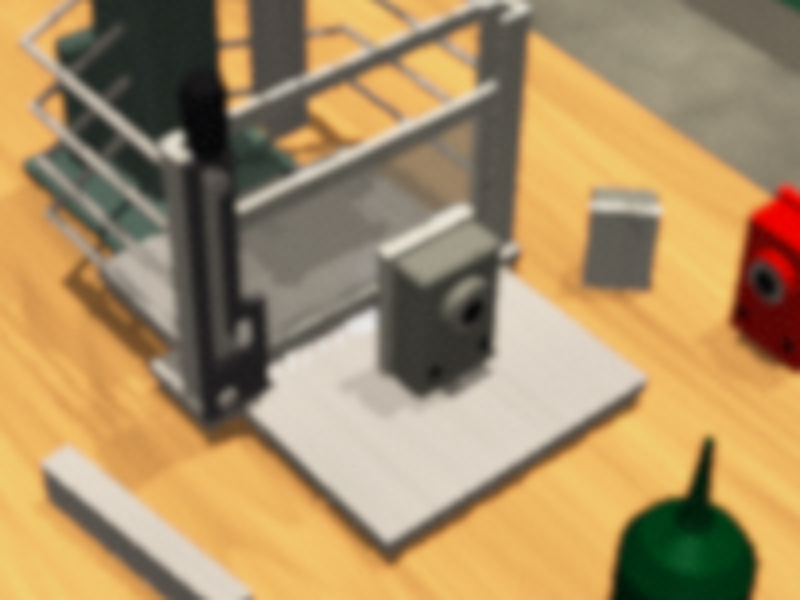

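Run:
```python
from h import *
A=tri(("side",(312,310.5)),("scene",(302.5,267)));B=tri(("side",(375.7,269.7)),("scene",(261.2,331.2)))
print(A,B, plane("side",(312,310.5),.022),plane("scene",(302.5,267),.022),plane("side",(375.7,269.7),.022),plane("scene",(261.2,331.2),.022))
g=tri(("side",(215+205/4,175+115/4)),("scene",(255+438/4,190+77/4)));print("grip",g)
# casting: top far/near corners
print("boss side z.0.083", )
d=A[0]-B[0];y=np.degrees(np.arctan2(d[1],d[0]));print("y axis angle",y,np.linalg.norm(d[:2]))
for n,xy,c in [("bossC",(467,303),0)]: pass
```

```text
(array([ 0.54082965, -0.10972645,  0.01719961]), [np.float64(1.6), np.float64(1.6)]) (array([ 0.73919692, -0.09986146,  0.01506213]), [np.float64(0.6), np.float64(0.6)]) [ 0.53918848 -0.11428381  0.022     ] [ 0.54366589 -0.10645862  0.022     ] [ 0.73413102 -0.10504134  0.022     ] [ 0.74281398 -0.09628671  0.022     ]
grip (array([0.52391964, 0.02274313, 0.22865059]), [np.float64(0.8), np.float64(0.8)])
boss side z.0.083
y axis angle -177.1529717470904 0.19861241165134103
```

Run:
```python
from h import *
S=lambda x,y:(215+x/4,175+y/4)
C=lambda x,y:(255+x/4,190+y/4)
O=np.array([.629,.120]);a=np.radians(92.85);R=np.array([[np.cos(a),-np.sin(a)],[np.sin(a),np.cos(a)]])
def pr(X): return np.r_[(R.T@(X[:2]-O))*1e3,X[2]*1e3].round(1)
for n,p,z in [("flat top L",S(378,252),.117),("flat top R",S(468,207),.117),("boss top L",S(402,280),.117),("boss top R",S(498,242),.117),("bottom near L",S(425,395),.022),("bottom near R",S(494,357),.022),("boss c",S(468,303),.084)]:
    X=plane("side",p,z);print(n,X.round(4),pr(X))
for n,p,z in [("flat far top",C(300,338),.117),("flat near top",C(245,418),.117),("boss near top",C(192,410),.117),("flat near bot",C(240,545),.022),("boss near bot",C(193,525),.022)]:
    X=plane("scene",p,z);print("scene",n,X.round(4),pr(X))
for n,X in [("tin",tri(("side",(385,330)),("scene",(234,274)))),("gauge",tri(("side",(315,376)),("scene",(275,230)))),("barend",tri(("side",(233,290)),("scene",(321,245)))),("tin spout",tri(("side",(391.5,287)),("scene",(229,235))))]: print(n,X[0].round(3),X[1],pr(X[0]))
for n,c,p in [("jambtop-y s","side",S(500,8)),("jambtop +y s","side",S(180,145)),("jamb-y sc","scene",C(295,465))]: X=plane(c,p,.2);print(n,X.round(4),pr(X))
```

```text
flat top L [ 0.6098 -0.0094  0.117 ] [-128.3   25.6  117. ]
flat top R [ 0.675  -0.0081  0.117 ] [-130.2  -39.5  117. ]
boss top L [ 0.6064 -0.0358  0.117 ] [-154.5   30.4  117. ]
boss top R [ 0.669 -0.042  0.117] [-163.8  -31.9  117. ]
bottom near L [ 0.6226 -0.0395  0.022 ] [-159.    14.4   22. ]
bottom near R [ 0.6752 -0.0388  0.022 ] [-160.9  -38.2   22. ]
boss c [ 0.6476 -0.044   0.084 ] [-164.7  -10.5   84. ]
scene flat far top [ 0.617  -0.0036  0.117 ] [-122.8   18.1  117. ]
scene flat near top [ 0.6768 -0.0047  0.117 ] [-126.9  -41.5  117. ]
scene boss near top [ 0.684  -0.0298  0.117 ] [-152.4  -47.5  117. ]
scene flat near bot [ 0.6817 -0.0039  0.022 ] [-126.4  -46.5   22. ]
scene boss near bot [ 0.6816 -0.0315  0.022 ] [-153.9  -45.    22. ]
tin [ 0.632 -0.241  0.016] [np.float64(0.7), np.float64(0.7)] [-360.5   15.2   15.9]
gauge [ 0.452 -0.237  0.013] [np.float64(1.1), np.float64(1.1)] [-347.8  194.1   13.4]
barend [ 0.446 -0.053  0.067] [np.float64(53.5), np.float64(53.5)] [-164.   191.3   66.6]
tin spout [ 0.633 -0.236  0.141] [np.float64(0.7), np.float64(0.7)] [-355.8   14.2  140.5]
jambtop-y s [0.737  0.0448 0.2   ] [ -80.5 -104.1  200. ]
jambtop +y s [0.5196 0.0413 0.2   ] [-73.2 113.2 200. ]
jamb-y sc [0.7534 0.0557 0.2   ] [ -70.4 -121.   200. ]
```

```bash
python3 -m handwheel '[{"tz":-0.02,"az":9.94,"jaw":1},{"tz":-0.02,"az":9.94},{"tz":-0.02,"az":9.94},{"tz":-0.02,"az":9.94},{"tz":-0.02,"az":9.94},{"tz":-0.02,"az":9.94},{"tz":-0.02,"az":9.94},{"tx":-0.0398,"ty":0.0255},{"tx":-0.0398,"ty":0.0255},{"tx":-0.0398,"ty":0.0255}]' 60
python3 -m handwheel '[{"tx":-0.0398,"ty":0.0255},{"tx":-0.0398,"ty":0.0255},{"tx":-0.0398,"ty":0.0255},{"tx":-0.0398,"ty":0.0255},{"tx":-0.0398,"ty":0.0255},{"tx":-0.0398,"ty":0.0255},{"tx":-0.0398,"ty":0.0255},{"tx":-0.0398,"ty":0.0255},{"tx":-0.0398,"ty":0.0255},{"tx":-0.0398,"ty":0.0255}]'
python3 - <<'E'
from h import *
c,i=wrist("pics/w1.png");o=telemetry.get_obs();print(o['ee_pos'],o['tcp_rot'],o['q'])
print(proj(c,(.523,.0235,.253)))
E
```

```text
[0.16605033 0.52418462 0.20865457] [-1.79954485e+02  2.46659234e-04  1.62419766e+02] [ 7.24230630e+01  4.99954767e+00  1.00523898e+01  9.50983574e+01
 -2.44039809e-04  9.00032975e+01]
[-132.76330557  856.36049071]$[0]: bad value
$[0]: bad value
```

View pics/w1.png

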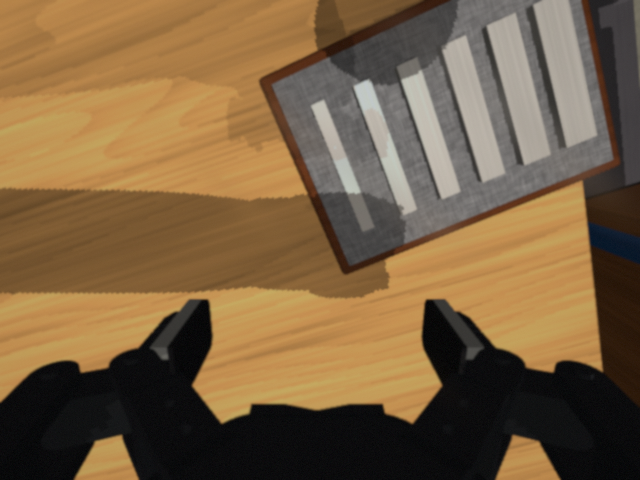

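```bash
python3 -m handwheel '[{"tx":0,"ty":0,"tz":-0.02,"ax":0,"ay":0,"az":9.94,"jaw":1},{"tx":0,"ty":0,"tz":-0.02,"ax":0,"ay":0,"az":9.94,"jaw":1},{"tx":0,"ty":0,"tz":-0.02,"ax":0,"ay":0,"az":9.94,"jaw":1},{"tx":0,"ty":0,"tz":-0.02,"ax":0,"ay":0,"az":9.94,"jaw":1},{"tx":0,"ty":0,"tz":-0.02,"ax":0,"ay":0,"az":9.94,"jaw":1},{"tx":0,"ty":0,"tz":-0.02,"ax":0,"ay":0,"az":9.94,"jaw":1},{"tx":0,"ty":0,"tz":-0.02,"ax":0,"ay":0,"az":9.94,"jaw":1},{"tx":-0.0398,"ty":0.0255,"tz":0,"ax":0,"ay":0,"az":0,"jaw":1},{"tx":-0.0398,"ty":0.0255,"tz":0,"ax":0,"ay":0,"az":0,"jaw":1},{"tx":-0.0398,"ty":0.0255,"tz":0,"ax":0,"ay":0,"az":0,"jaw":1}]' 60
```

```text
time: 1.45
ee_pos: [0.249, 0.4077, 0.3489]
tcp_rot: [-180.0, 0.0, 92.9]
wrist_force: [0.4, 0.6, -0.3]
opening: 0.0853
grasp_force: 0.0
```

```bash
python3 -m handwheel '[{"tx":-0.0398,"ty":0.0255,"jaw":1},{"tx":-0.0398,"ty":0.0255,"jaw":1},{"tx":-0.0398,"ty":0.0255,"jaw":1},{"tx":-0.0398,"ty":0.0255,"jaw":1},{"tx":-0.0398,"ty":0.0255,"jaw":1},{"tx":-0.0398,"ty":0.0255,"jaw":1},{"tx":-0.0398,"ty":0.0255,"jaw":1},{"tx":-0.0398,"ty":0.0255,"jaw":1},{"tx":-0.0398,"ty":0.0255,"jaw":1},{"tx":-0.0398,"ty":0.0255,"jaw":1}]'
python3 - <<'E'
from h import *
c,i=wrist("pics/w2.png");o=telemetry.get_obs();print(o['ee_pos'],o['tcp_rot'],o['q'])
for X in [(.523,.0235,.253),(.523,.0235,.207)]: print(proj(c,X))
E
```

```text
[0.25105648 0.40423535 0.34997175] [1.79900875e+02 4.20795899e-02 9.27633732e+01] [ 5.82251411e+01  6.97055244e-01  2.19134390e+01  1.11194847e+02
 -1.05510901e-01  1.45461712e+02]
[550.40295079 589.18453775]
[527.02581135 543.98966009]$[0]: bad value
```

```bash
python3 -m handwheel '[{"tx":-0.0398,"ty":0.0255,"tz":0,"ax":0,"ay":0,"az":0,"jaw":1},{"tx":-0.0398,"ty":0.0255,"tz":0,"ax":0,"ay":0,"az":0,"jaw":1},{"tx":-0.0398,"ty":0.0255,"tz":0,"ax":0,"ay":0,"az":0,"jaw":1},{"tx":-0.0398,"ty":0.0255,"tz":0,"ax":0,"ay":0,"az":0,"jaw":1},{"tx":-0.0398,"ty":0.0255,"tz":0,"ax":0,"ay":0,"az":0,"jaw":1},{"tx":-0.0398,"ty":0.0255,"tz":0,"ax":0,"ay":0,"az":0,"jaw":1},{"tx":-0.0398,"ty":0.0255,"tz":0,"ax":0,"ay":0,"az":0,"jaw":1},{"tx":-0.0398,"ty":0.0255,"tz":0,"ax":0,"ay":0,"az":0,"jaw":1},{"tx":-0.0398,"ty":0.0255,"tz":0,"ax":0,"ay":0,"az":0,"jaw":1},{"tx":-0.0398,"ty":0.0255,"tz":0,"ax":0,"ay":0,"az":0,"jaw":1}]'
python3 - <<'E'
from h import *
c,i=wrist("pics/w2.png");o=telemetry.get_obs();print(o['ee_pos'],o['tcp_rot'],o['q'])
for X in [(.523,.0235,.253),(.523,.0235,.207)]: print(proj(c,X))
E
```

```text
time: 2.75
ee_pos: [0.5236, 0.0226, 0.349]
tcp_rot: [180.0, -0.0, 92.8]
wrist_force: [0.4, 0.4, -0.1]
opening: 0.0856
grasp_force: 0.0
[0.52595149 0.01900435 0.34746877] [-1.79941450e+02  1.00595161e-01  9.27153746e+01] [ 2.12844836e+00  7.77066310e+00  2.91482970e+01  1.11435150e+02
 -1.01189592e-01  8.94131759e+01]
[316.32942259 234.50706034]
[316.35419003 221.20841123]
```

View pics/w2.png

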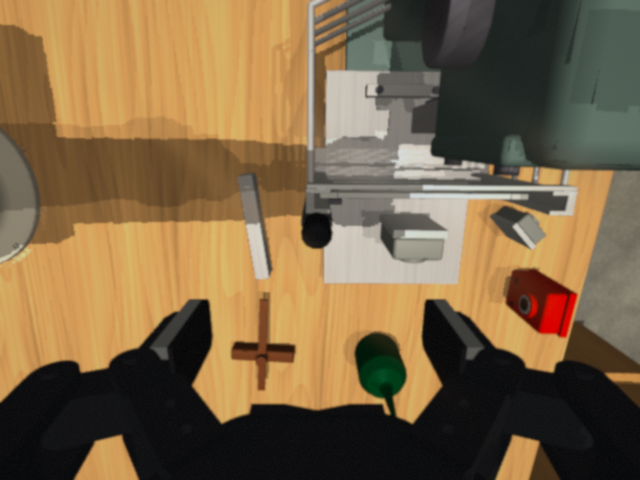

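```bash
python3 -m handwheel '[{"tx":0.001,"ty":-0.0005,"tz":0.028,"ax":0,"ay":0,"az":0,"jaw":1},{"tx":0,"ty":0,"tz":0.028,"ax":0,"ay":0,"az":0,"jaw":1},{"tx":0,"ty":0,"tz":0.028,"ax":0,"ay":0,"az":0,"jaw":1},{"tx":0,"ty":0,"tz":0.028,"ax":0,"ay":0,"az":0,"jaw":1},{"tx":0,"ty":0,"tz":0.026,"ax":0,"ay":0,"az":0,"jaw":1},{"tx":0,"ty":0,"tz":0,"ax":0,"ay":0,"az":0,"jaw":-1},{"tx":0,"ty":0,"tz":0,"ax":0,"ay":0,"az":0,"jaw":-1},{"tx":0,"ty":0,"tz":0,"ax":0,"ay":0,"az":0,"jaw":-1},{"tx":0,"ty":0,"tz":0,"ax":0,"ay":0,"az":0,"jaw":-1},{"tx":0,"ty":0,"tz":0,"ax":0,"ay":0,"az":0,"jaw":-1}]' 60
```

```text
time: 4.05
ee_pos: [0.5229, 0.025, 0.2125]
tcp_rot: [179.9, 0.0, 92.8]
wrist_force: [-0.1, -0.6, 6.4]
opening: 0.0222
grasp_force: 59.1
```

```bash
python3 -m handwheel '[{"tx":0,"ty":0,"tz":-0.006,"ax":0,"ay":0,"az":0,"jaw":-1},{"tx":0,"ty":0,"tz":-0.014,"ax":0,"ay":0,"az":0,"jaw":-1},{"tx":0,"ty":0,"tz":-0.016,"ax":0,"ay":0,"az":0,"jaw":-1},{"tx":0,"ty":0,"tz":-0.016,"ax":0,"ay":0,"az":0,"jaw":-1},{"tx":0,"ty":0,"tz":-0.016,"ax":0,"ay":0,"az":0,"jaw":-1},{"tx":0,"ty":0,"tz":-0.016,"ax":0,"ay":0,"az":0,"jaw":-1},{"tx":0,"ty":0,"tz":-0.016,"ax":0,"ay":0,"az":0,"jaw":-1},{"tx":0,"ty":0,"tz":-0.014,"ax":0,"ay":0,"az":0,"jaw":-1},{"tx":0,"ty":0,"tz":-0.006,"ax":0,"ay":0,"az":0,"jaw":-1},{"tx":0,"ty":0,"tz":0,"ax":0,"ay":0,"az":0,"jaw":-1}]'
python3 - <<'E'
from h import *
o=telemetry.get_obs();print(o['ee_pos'],o['tcp_rot'],o['wrist_force'],o['torque'])
c=optics.camera("side")["color"][:,:,::-1];a=optics.camera("scene")["color"][:,:,::-1]
cv2.imwrite("pics/m.png",np.hstack([cv2.resize(c[140:320,190:400],None,fx=1.9,fy=2.2),cv2.resize(a[160:340,240:450],None,fx=1.9,fy=2.2)]))
E
```

```text
time: 5.3
ee_pos: [0.5224, 0.025, 0.3314]
tcp_rot: [180.0, -0.0, 92.8]
wrist_force: [0.7, 0.1, -6.2]
opening: 0.0219
grasp_force: 59.6
[0.52242911 0.02498533 0.331398  ] [ 1.79980853e+02 -2.01226036e-03  9.28421936e+01] [ 0.65634789  0.13316338 -6.19606864] [ 0.09579603 -0.19111856 -0.04229583]
```

View pics/m.png

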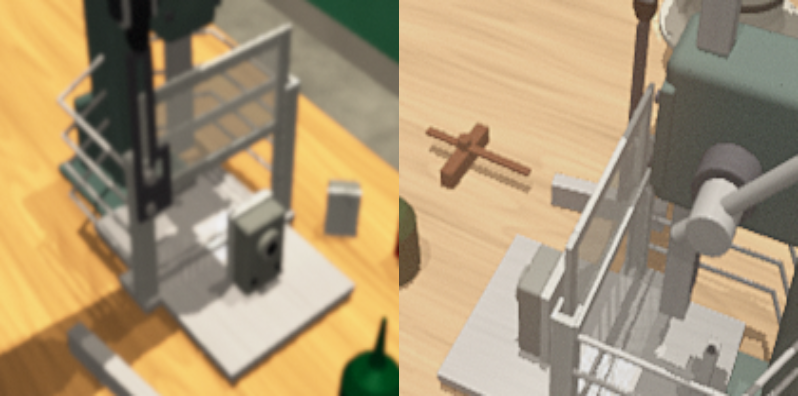

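```bash
python3 -m handwheel '[{"tx":0,"ty":0,"tz":-0.0025,"ax":0,"ay":0,"az":0,"jaw":-1},{"tx":0,"ty":-0.0096,"tz":0.00026,"ax":-3.08,"ay":0,"az":0,"jaw":-1},{"tx":0,"ty":-0.0096,"tz":0.00026,"ax":-3.08,"ay":0,"az":0,"jaw":-1},{"tx":0,"ty":-0.0096,"tz":0.00026,"ax":-3.08,"ay":0,"az":0,"jaw":-1},{"tx":0,"ty":-0.0096,"tz":0.00026,"ax":-3.08,"ay":0,"az":0,"jaw":-1},{"tx":0,"ty":-0.0096,"tz":0.00026,"ax":-3.08,"ay":0,"az":0,"jaw":-1},{"tx":0,"ty":-0.0096,"tz":0.00026,"ax":-3.08,"ay":0,"az":0,"jaw":-1},{"tx":0,"ty":-0.0096,"tz":0.00026,"ax":-3.08,"ay":0,"az":0,"jaw":-1},{"tx":0,"ty":-0.0096,"tz":0.00026,"ax":-3.08,"ay":0,"az":0,"jaw":-1},{"tx":0,"ty":0,"tz":0,"ax":0,"ay":0,"az":0,"jaw":-1}]'
python3 - <<'E'
from h import *
o=telemetry.get_obs();print(o['ee_pos'],o['tcp_rot'],o['wrist_force'],o['torque'])
s=np.radians(24.64)
u=np.array([-.9988,-.0497]);p0=np.array([.5224,.025])
print("expected", p0+u*.178*np.sin(s), .156+.178*np.cos(s))
E
```

```text
time: 6.65
ee_pos: [0.4469, 0.0217, 0.3175]
tcp_rot: [155.3, -0.1, 92.9]
wrist_force: [3.7, 4.9, -4.5]
opening: 0.0219
grasp_force: 60.1
[0.44688151 0.02171393 0.31745568] [ 1.55286364e+02 -5.76892669e-02  9.28872316e+01] [ 3.7353258   4.88021265 -4.48020983] [ 0.77707857 -0.01439395  0.39084776]
expected [0.4482781  0.02131172] 0.31779225782465703
```

```bash
python3 -m handwheel '[{"tx":0,"ty":0.00185,"tz":0.0016,"ax":0.83,"ay":0,"az":0,"jaw":-1},{"tx":0,"ty":0.00185,"tz":0.0016,"ax":0.83,"ay":0,"az":0,"jaw":-1},{"tx":0,"ty":0.00225,"tz":0.0017,"ax":0.94,"ay":0,"az":0,"jaw":-1},{"tx":0,"ty":0.00225,"tz":0.0017,"ax":0.94,"ay":0,"az":0,"jaw":-1},{"tx":0,"ty":0.00184,"tz":0.0016,"ax":0.8,"ay":0,"az":0,"jaw":-1},{"tx":0,"ty":0.00184,"tz":0.0016,"ax":0.8,"ay":0,"az":0,"jaw":-1},{"tx":0,"ty":0.0016,"tz":0.0017,"ax":0.69,"ay":0,"az":0,"jaw":-1},{"tx":0,"ty":0.0016,"tz":0.0017,"ax":0.69,"ay":0,"az":0,"jaw":-1},{"tx":0,"ty":0,"tz":0,"ax":0,"ay":0,"az":0,"jaw":-1},{"tx":0,"ty":0,"tz":0,"ax":0,"ay":0,"az":0,"jaw":-1}]'
python3 - <<'E'
from h import *
o=telemetry.get_obs();print(o['ee_pos'],o['tcp_rot'],o['wrist_force'],o['torque'])
E
```

```text
time: 7.9
ee_pos: [0.467, 0.0225, 0.3116]
tcp_rot: [161.8, -0.0, 92.9]
wrist_force: [-0.5, 5.1, 1.1]
opening: 0.0222
grasp_force: 60.8
[0.46703031 0.02250795 0.31158756] [ 1.61839815e+02 -2.96693675e-02  9.28655568e+01] [-0.52767676  5.05047107  1.05437759] [0.99092096 0.31402414 0.30090253]
```

```bash
python3 -m handwheel '[{"tx":0,"ty":0,"tz":0.0008,"ax":0,"ay":0,"az":0,"jaw":-1},{"tx":0,"ty":0,"tz":0,"ax":0,"ay":0,"az":0,"jaw":-0.3},{"tx":0,"ty":0,"tz":0,"ax":0,"ay":0,"az":0,"jaw":0.3},{"tx":0,"ty":0,"tz":0,"ax":0,"ay":0,"az":0,"jaw":0.3},{"tx":0,"ty":0,"tz":-0.01,"ax":0,"ay":0,"az":0,"jaw":0.3},{"tx":0,"ty":0,"tz":-0.02,"ax":0,"ay":0,"az":0,"jaw":0.3},{"tx":0,"ty":0,"tz":-0.03,"ax":0,"ay":0,"az":0,"jaw":0.3},{"tx":0,"ty":0,"tz":-0.03,"ax":0,"ay":0,"az":0,"jaw":0.3},{"tx":0,"ty":0,"tz":0,"ax":0,"ay":0,"az":0,"jaw":0.3},{"tx":0,"ty":0,"tz":0,"ax":0,"ay":0,"az":0,"jaw":0.3}]'
python3 - <<'E'
from h import *
c,i=wrist("pics/w3.png");a=optics.camera("side")["color"][:,:,::-1]
w=cv2.imread("pics/w3.png")
cv2.imwrite("pics/m2.png",np.hstack([cv2.resize(a[140:320,190:390],(400,360)),cv2.resize(w,(400,360))]))
g=(.629-.0497*-.091-.9988*.1727,.120+.9988*-.091-.0497*.1727,.328);print(g,proj(c,g),proj("side",g))
E
```

```text
time: 9.15
ee_pos: [0.4391, 0.0208, 0.395]
tcp_rot: [161.9, 0.0, 92.8]
wrist_force: [-0.7, -0.2, -0.1]
opening: 0.0554
grasp_force: 0.0
(0.46102993999999997, 0.020526010000000004, 0.328) [316.96764529 247.26489396] [233.35045238 171.0119859 ]
```

View pics/m2.png

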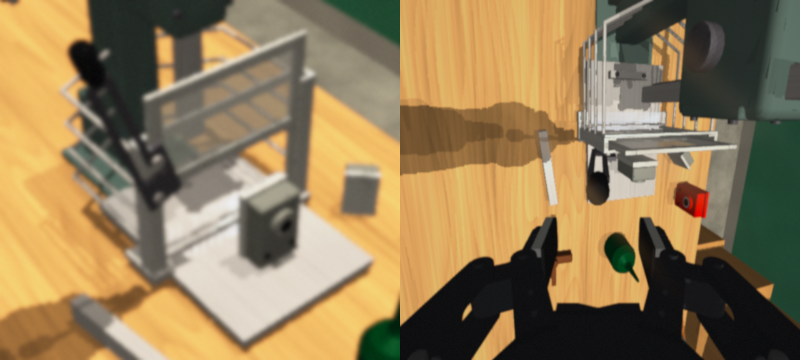

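```bash
python3 -m handwheel '[{"tx":-0.01,"ty":0,"tz":-0.01,"ax":-9.05,"ay":0,"az":0,"jaw":1},{"tx":-0.02,"ty":0,"tz":0,"ax":0,"ay":0,"az":0,"jaw":1},{"tx":0,"ty":0,"tz":0,"ax":0,"ay":0,"az":0,"jaw":1},{"tx":0,"ty":0,"tz":0,"ax":0,"ay":0,"az":0,"jaw":1},{"tx":0,"ty":0,"tz":0,"ax":0,"ay":0,"az":0,"jaw":1},{"tx":0,"ty":0,"tz":0,"ax":0,"ay":0,"az":0,"jaw":1},{"tx":0,"ty":0,"tz":0,"ax":0,"ay":0,"az":0,"jaw":1},{"tx":0,"ty":0,"tz":0,"ax":0,"ay":0,"az":0,"jaw":1},{"tx":0,"ty":0,"tz":0,"ax":0,"ay":0,"az":0,"jaw":1},{"tx":0,"ty":0,"tz":0,"ax":0,"ay":0,"az":0,"jaw":1}]'
```

```text
time: 10.5
ee_pos: [0.4374, -0.0093, 0.4049]
tcp_rot: [152.8, 0.0, 92.8]
wrist_force: [0.1, 0.3, 0.8]
opening: 0.0852
grasp_force: 0.0
```

```bash
python3 -m handwheel '[{"tx":0,"ty":0,"tz":0,"ax":9.07,"ay":0,"az":0,"jaw":1},{"tx":0,"ty":0,"tz":0,"ax":9.07,"ay":0,"az":0,"jaw":1},{"tx":0,"ty":0,"tz":0,"ax":9.07,"ay":0,"az":0,"jaw":1},{"tx":-0.017,"ty":0.0341,"tz":0,"ax":0,"ay":0,"az":0,"jaw":1},{"tx":-0.017,"ty":0.0341,"tz":0,"ax":0,"ay":0,"az":0,"jaw":1},{"tx":-0.017,"ty":0.0341,"tz":0.03,"ax":0,"ay":0,"az":0,"jaw":1},{"tx":-0.017,"ty":0.0341,"tz":0.04,"ax":0,"ay":0,"az":0,"jaw":1},{"tx":-0.017,"ty":0.0341,"tz":0.04,"ax":0,"ay":0,"az":0,"jaw":1},{"tx":-0.017,"ty":0.0341,"tz":0.04,"ax":0,"ay":0,"az":0,"jaw":1},{"tx":0,"ty":0,"tz":0,"ax":0,"ay":0,"az":0,"jaw":1}]'
python3 -m handwheel '[{"tx":0,"ty":0,"tz":0,"ax":0,"ay":10,"az":0,"jaw":1},{"tx":0,"ty":0,"tz":0,"ax":0,"ay":10,"az":0,"jaw":1},{"tx":0,"ty":0,"tz":0,"ax":0,"ay":10,"az":0,"jaw":1},{"tx":0,"ty":0,"tz":0,"ax":0,"ay":10,"az":0,"jaw":1},{"tx":0,"ty":0,"tz":0,"ax":0,"ay":10,"az":0,"jaw":1},{"tx":0,"ty":0,"tz":0,"ax":0,"ay":0,"az":0,"jaw":1},{"tx":0,"ty":0,"tz":0,"ax":0,"ay":0,"az":0,"jaw":1},{"tx":0,"ty":0,"tz":0,"ax":0,"ay":0,"az":0,"jaw":1},{"tx":0,"ty":0,"tz":0,"ax":0,"ay":0,"az":0,"jaw":1},{"tx":0,"ty":0,"tz":0,"ax":0,"ay":0,"az":0,"jaw":1}]'
python3 - <<'E'
from h import *
o=telemetry.get_obs();print(o['q'])
c,i=wrist("pics/w4.png")
O=np.array([.629,.120]);a=np.radians(92.85);R=np.array([[np.cos(a),-np.sin(a)],[np.sin(a),np.cos(a)]])
for x in (-126,-161):
  for y in (24,-40):
    for z in (.117,.022): X=np.r_[O+R@np.array([x,y])/1e3,z];print(x,y,z,proj(c,X).round(1))
E
```

```text
time: 11.75
ee_pos: [0.6472, -0.1019, 0.2488]
tcp_rot: [-179.5, -0.1, 92.8]
wrist_force: [-0.2, -0.0, -0.3]
opening: 0.0855
grasp_force: 0.0
time: 13.0
ee_pos: [0.6451, -0.0986, 0.2541]
tcp_rot: [179.8, -49.9, 92.9]
wrist_force: [-0.0, -0.3, -0.4]
opening: 0.0855
grasp_force: 0.0
[-26.93087344  46.41411169  56.58262115 130.50475321  41.66388915
  48.48944672]
-126 24 0.117 [286.5 263.5]
-126 24 0.022 [292.  304.1]
-126 -40 0.117 [352.9 263.5]
-126 -40 0.022 [345.9 304.1]
-161 24 0.117 [284.7 296.7]
-161 24 0.022 [290.8 332.8]
-161 -40 0.117 [355.1 296.8]
-161 -40 0.022 [347.3 332.8]
```

View pics/w4.png

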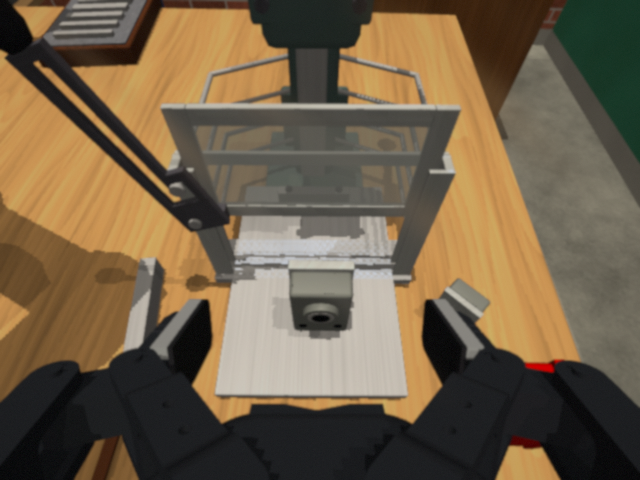

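```bash
python3 -m handwheel '[{"tx":-0.0178,"ty":0.0005,"tz":0.0188,"ax":0,"ay":0,"az":0,"jaw":1},{"tx":-0.0178,"ty":0.0005,"tz":0.0188,"ax":0,"ay":0,"az":0,"jaw":1},{"tx":-0.0178,"ty":0.0005,"tz":0.0188,"ax":0,"ay":0,"az":0,"jaw":1},{"tx":-0.0178,"ty":0.0005,"tz":0.0188,"ax":0,"ay":0,"az":0,"jaw":1},{"tx":-0.0178,"ty":0.0005,"tz":0.0188,"ax":0,"ay":0,"az":0,"jaw":1},{"tx":-0.0178,"ty":0.0005,"tz":0.0188,"ax":0,"ay":0,"az":0,"jaw":1},{"tx":0,"ty":0,"tz":0,"ax":0,"ay":0,"az":0,"jaw":1},{"tx":0,"ty":0,"tz":0,"ax":0,"ay":0,"az":0,"jaw":1},{"tx":0,"ty":0,"tz":0,"ax":0,"ay":0,"az":0,"jaw":1},{"tx":0,"ty":0,"tz":0,"ax":0,"ay":0,"az":0,"jaw":1}]'
cat >> h.py <<'E'
O=np.array([.629,.120]);_a=np.radians(92.85);RP=np.array([[np.cos(_a),-np.sin(_a)],[np.sin(_a),np.cos(_a)]])
def pr(X): return np.r_[(RP.T@(np.array(X)[:2]-O))*1e3,X[2]*1e3].round(1)
def wo(x,y,z): return np.r_[O+RP@np.array([x,y])/1e3,z/1e3]
def need(x,y,z):
    "tool shift in mm to put TCP at press-frame point"
    o=telemetry.get_obs();T=tool();print("tcp press",pr(o['ee_pos']),o['tcp_rot'].round(1),"q",o['q'].round(1),"F",o['wrist_force'].round(1),"need",(T[:3,:3].T@(wo(x,y,z)-T[:3,3])*1e3).round(1))
E
python3 - <<'E'
from h import *
need(-132,-8.5,42)
c,i=wrist("pics/w5.png")
# flat-face top edge & sides: sample columns
g=cv2.cvtColor(i,cv2.COLOR_RGB2GRAY)
for y in (-40.5,23.5):
  for x in (-122.5,-160.5): print(x,y,proj(c,wo(x,y,117)).round(1))
print(proj(c,wo(-168.5,-8.5,22+47.5+14.5)))
E
```

```text
time: 14.3
ee_pos: [0.6481, -0.082, 0.0993]
tcp_rot: [179.8, -49.9, 92.9]
wrist_force: [0.3, 0.2, 0.2]
opening: 0.0853
grasp_force: 0.0
tcp press [-202.7   -9.    99.3] [179.8 -49.9  92.9] q [-25.7  42.4  33.3 110.2  42.3  50. ] F [0.3 0.2 0.2] need [ 1.8 -0.9 91. ]
-122.5 -40.5 [371.2 148.2]
-160.5 -40.5 [377.6 197.7]
-122.5 23.5 [261.6 148.1]
-160.5 23.5 [255.4 197.6]
[316.40347803 245.07355538]
```

Run:
```python
from h import *
i=cv2.imread("pics/w5.png");g=cv2.cvtColor(i,cv2.COLOR_BGR2GRAY).astype(int)
for r in (165,180,215,240): print(r,g[r,240:400:4])
for c in (280,300,320,340): print(c,g[120:300:4,c])
b=(g[200:300,260:380]<45).astype(np.uint8);n,l,s,ce=cv2.connectedComponentsWithStats(b);print([(s[k],ce[k]+[260,200]) for k in range(1,n) if s[k,4]>20])
```

```text
165 [171 173 177 174 175 173  87  75 102 103 104 104 103 101 102 102 101 101
 101 100  98  94  93  99 100  98  98 100  99  99  99  90  81 115 167 155
 147 167 165 150]
180 [132 139 160 158 155 109 103 114 126 126 126 125 126 126 126 125 127 126
 126 126 125 126 126 125 125 126 125 125 124 125 126 125 110 115 137 145
 138 148 158 142]
215 [178 171 173 171 168 170 158  64  60  56  53  50  48  48  48  48  52  63
  74  86  76  63  49  48  47  47  46  46  49  49  51  49  97 180 175 180
 178 178 177 176]
240 [173 172 156 152 154 150 156 154  68  67  67  65  66  60  71  69  37  16
   8   2   3   2  18  64  66  48  47  49  47  47  48  94 178 178 180 181
 183 181 183 180]
280 [ 88  92 129 148 150 151 158 173 182 186 100  87 125 126 126 126 125 128
 126 116  83  50  49  50  52  55  59  63  65  66  67  65  61  58  53  51
  48  47  46  60 154 156 171 179 179]
300 [ 97 106 107 107 107 108 107 158 185 184 106  84 124 124 125 125 126 127
 128 117  88  50  48  49  51 106 111  97  52  75  69  67  75  65  61  61
  59  56  53  51 112  91 152 175 174]
320 [ 82  86  91 107 107 107 108 152 172 177 111  84 122 124 126 125 126 126
 127 118  92  51  47  46 107 126 133  54  85  37   3   2  10  24  54  52
  56  58  59  61 107 110 109 175 179]
340 [100 103 104 106 106 109 110 145 175 174 121  88 123 124 125 126 126 125
 126 118  95  51  50  46  46  50  94  94  75  49  48  48  47  46  46  47
  43  13  44  51  89 107 112 175 176]
[(array([ 42,  36,  30,  18, 423], dtype=int32), array([316.8250591 , 244.29078014])), (array([ 77,  63,  16,  10, 118], dtype=int32), array([344.27118644, 267.88135593])), (array([22, 64, 14,  9, 89], dtype=int32), array([288.88764045, 267.64044944]))]
```

```bash
python3 -m handwheel '[{"tx":0.0018,"ty":-0.0009,"tz":0.018,"ax":0,"ay":0,"az":0,"jaw":1},{"tx":0,"ty":0,"tz":0.02,"ax":0,"ay":0,"az":0,"jaw":1},{"tx":0,"ty":0,"tz":0.02,"ax":0,"ay":0,"az":0,"jaw":1},{"tx":0,"ty":0,"tz":0.018,"ax":0,"ay":0,"az":0,"jaw":1},{"tx":0,"ty":0,"tz":0.015,"ax":0,"ay":0,"az":0,"jaw":1},{"tx":0,"ty":0,"tz":0,"ax":0,"ay":0,"az":0,"jaw":1},{"tx":0,"ty":0,"tz":0,"ax":0,"ay":0,"az":0,"jaw":0.2},{"tx":0,"ty":0,"tz":0,"ax":0,"ay":0,"az":0,"jaw":-1},{"tx":0,"ty":0,"tz":0,"ax":0,"ay":0,"az":0,"jaw":-1},{"tx":0,"ty":0,"tz":0,"ax":0,"ay":0,"az":0,"jaw":-1}]' 60
python3 -c "
from h import *
need(-190,0,42)"
```

```text
time: 15.6
ee_pos: [0.6442, -0.0119, 0.0422]
tcp_rot: [179.7, -49.9, 92.8]
wrist_force: [0.0, -3.0, 5.8]
opening: 0.0582
grasp_force: 65.1
tcp press [-132.4   -8.6   42.2] [179.7 -49.9  92.8] q [-20.6  37.4  19.7  97.4  44.7  56.2] F [ 0.  -3.   5.8] need [-37.2  -8.4 -43.9]
```

```bash
python3 -m handwheel '[{"tx":0.0077,"ty":0,"tz":-0.0064,"ax":0,"ay":0,"az":0,"jaw":-1},{"tx":-0.0067,"ty":-0.0017,"tz":-0.0105,"ax":0,"ay":-10,"az":0,"jaw":-1},{"tx":-0.0084,"ty":-0.0017,"tz":-0.0098,"ax":0,"ay":-10,"az":0,"jaw":-1},{"tx":-0.01,"ty":-0.0017,"tz":-0.0088,"ax":0,"ay":-10,"az":0,"jaw":-1},{"tx":-0.0113,"ty":-0.0017,"tz":-0.0075,"ax":0,"ay":-10,"az":0,"jaw":-1},{"tx":-0.0125,"ty":-0.0017,"tz":-0.006,"ax":0,"ay":-10,"az":0,"jaw":-1},{"tx":0,"ty":0,"tz":0,"ax":0,"ay":0,"az":0,"jaw":-1},{"tx":0,"ty":0,"tz":0,"ax":0,"ay":0,"az":0,"jaw":-1},{"tx":0,"ty":0,"tz":0,"ax":0,"ay":0,"az":0,"jaw":-1},{"tx":0,"ty":0,"tz":0,"ax":0,"ay":0,"az":0,"jaw":-1}]'
python3 -c "
from h import *
need(-193,0,46)
c=optics.camera('side')['color'];cv2.imwrite('pics/s5.png',c[:,:,::-1]);wrist('pics/w6.png')"
```

```text
time: 16.85
ee_pos: [0.638, -0.0768, 0.0639]
tcp_rot: [180.0, 0.0, 92.6]
wrist_force: [1.1, 0.3, -5.4]
opening: 0.0581
grasp_force: 65.6
tcp press [-197.     0.8   63.9] [180.    0.   92.6] q [-6.9 17.2  8.2 80.9 -0.  80.5] F [ 1.1  0.3 -5.4] need [ 4.   0.8 17.9]
```

```bash
python3 -m handwheel '[{"tx":0,"ty":0,"tz":0.01,"ax":0,"ay":0,"az":0,"jaw":-1},{"tx":0,"ty":0.0008,"tz":0.008,"ax":0,"ay":0,"az":0,"jaw":-1},{"tx":-0.0033,"ty":0,"tz":0.002,"ax":0,"ay":-10,"az":0,"jaw":-1},{"tx":0,"ty":0,"tz":0.001,"ax":0,"ay":0,"az":0,"jaw":-1},{"tx":0,"ty":0,"tz":0,"ax":0,"ay":0,"az":0,"jaw":-1},{"tx":0,"ty":0,"tz":0,"ax":0,"ay":0,"az":0,"jaw":-1},{"tx":0,"ty":0,"tz":0,"ax":0,"ay":0,"az":0,"jaw":-1},{"tx":0,"ty":0,"tz":0,"ax":0,"ay":0,"az":0,"jaw":-1},{"tx":0,"ty":0,"tz":0,"ax":0,"ay":0,"az":0,"jaw":-1},{"tx":0,"ty":0,"tz":0,"ax":0,"ay":0,"az":0,"jaw":-1}]' 40
python3 -c "
from h import *
need(-193,0,46)"
```

```text
time: 18.2
ee_pos: [0.6392, -0.0795, 0.0436]
tcp_rot: [179.9, 10.1, 92.7]
wrist_force: [0.4, -0.5, -5.8]
opening: 0.058
grasp_force: 65.6
tcp press [-199.8   -0.3   43.6] [179.9  10.1  92.7] q [ -2.3  16.5   4.5  77.  -10.   84.9] F [ 0.4 -0.5 -5.8] need [ 6.3 -0.3 -3.5]
```

```bash
python3 -m handwheel '[{"tx":0,"ty":0,"tz":0.0025,"ax":0,"ay":0,"az":0,"jaw":-1},{"tx":0.0034,"ty":0,"tz":0.0012,"ax":0,"ay":0,"az":0,"jaw":-1},{"tx":0.0034,"ty":0,"tz":0.0011,"ax":0,"ay":0,"az":0,"jaw":-1},{"tx":0.0031,"ty":0,"tz":0.0017,"ax":0,"ay":0,"az":0,"jaw":-1},{"tx":0.0031,"ty":0,"tz":0.0017,"ax":0,"ay":0,"az":0,"jaw":-1},{"tx":0,"ty":0,"tz":0,"ax":0,"ay":0,"az":0,"jaw":-1},{"tx":0,"ty":0,"tz":0,"ax":0,"ay":0,"az":0,"jaw":-1},{"tx":0,"ty":0,"tz":0,"ax":0,"ay":0,"az":0,"jaw":-1},{"tx":0,"ty":0,"tz":0,"ax":0,"ay":0,"az":0,"jaw":-1},{"tx":0,"ty":0,"tz":0,"ax":0,"ay":0,"az":0,"jaw":-1}]' 20
python3 -c "
from h import *
need(-193,0,46)"
```

```text
time: 19.45
ee_pos: [0.6398, -0.068, 0.036]
tcp_rot: [179.7, 10.2, 92.7]
wrist_force: [-3.9, 2.2, 12.6]
opening: 0.0582
grasp_force: 71.1
tcp press [-188.3   -1.4   36. ] [179.7  10.2  92.7] q [ -1.3  16.5   3.7  76.2 -10.1  86. ] F [-3.9  2.2 12.6] need [-6.4 -1.3 -9.1]
```

```bash
python3 -m handwheel '[{"tx":0.0028,"ty":0,"tz":0.0022,"ax":0,"ay":0,"az":0,"jaw":-1},{"tx":0.0028,"ty":0,"tz":0.0022,"ax":0,"ay":0,"az":0,"jaw":-1},{"tx":0,"ty":0,"tz":0.001,"ax":0,"ay":0,"az":0,"jaw":-1},{"tx":0,"ty":0,"tz":0,"ax":0,"ay":0,"az":0,"jaw":-1},{"tx":0,"ty":0,"tz":0,"ax":0,"ay":0,"az":0,"jaw":-1},{"tx":0,"ty":0,"tz":0,"ax":0,"ay":0,"az":0,"jaw":-1},{"tx":0,"ty":0,"tz":0,"ax":0,"ay":0,"az":0,"jaw":-1},{"tx":0,"ty":0,"tz":0,"ax":0,"ay":0,"az":0,"jaw":-1},{"tx":0,"ty":0,"tz":0,"ax":0,"ay":0,"az":0,"jaw":-1},{"tx":0,"ty":0,"tz":0,"ax":0,"ay":0,"az":0,"jaw":-1}]' 20
python3 -c "
from h import *
need(-193,0,46)
c=optics.camera('side')['color'];cv2.imwrite('pics/s6.png',c[:,:,::-1])
g=cv2.cvtColor(c,cv2.COLOR_RGB2GRAY).astype(int)
for x,y,z in [(-200,32,60),(-105,32,60),(-105,-32,60),(-200,-32,60),(-185,45,22)]: print(proj('side',wo(x,y,z)).round())
"
```

```text
time: 20.7
ee_pos: [0.6399, -0.0619, 0.031]
tcp_rot: [179.6, 10.0, 92.7]
wrist_force: [-7.3, 11.2, 20.3]
opening: 0.0584
grasp_force: 75.2
tcp press [-182.2   -1.8   31. ] [179.6  10.   92.7] q [ -0.8  16.6   3.2  75.6 -10.   86.4] F [-7.3 11.2 20.3] need [-13.2  -1.7 -12.9]
[328. 275.]
[301. 253.]
[322. 241.]
[349. 263.]
[319. 286.]
```

```bash
python3 -m handwheel '[{"tx":0,"ty":0,"tz":0,"ax":0,"ay":0,"az":0,"jaw":0.4},{"tx":0,"ty":0,"tz":0,"ax":0,"ay":0,"az":0,"jaw":0.45},{"tx":0,"ty":0,"tz":0,"ax":0,"ay":0,"az":0,"jaw":0.6},{"tx":0,"ty":0,"tz":0,"ax":0,"ay":0,"az":0,"jaw":1},{"tx":0,"ty":0,"tz":0,"ax":0,"ay":0,"az":0,"jaw":1},{"tx":0,"ty":0,"tz":-0.03,"ax":0,"ay":0,"az":0,"jaw":1},{"tx":-0.005,"ty":0,"tz":-0.05,"ax":0,"ay":10,"az":0,"jaw":1},{"tx":-0.02,"ty":0,"tz":-0.05,"ax":0,"ay":10,"az":0,"jaw":1},{"tx":-0.03,"ty":0,"tz":-0.05,"ax":0,"ay":10,"az":0,"jaw":1},{"tx":0,"ty":0,"tz":0,"ax":0,"ay":0,"az":0,"jaw":1}]' 40
python3 - <<'E'
from h import *
need(-193,0,46)
c,i=wrist('pics/w7.png')
for n,X in [("bossface",(-168,0,68))]+[("c",(x,y,60)) for x in (-202,-107) for y in (32,-32)]: print(n,X,proj(c,wo(*X)).round(1))
s=optics.camera('side')['color'][:,:,::-1]
cv2.imwrite('pics/m3.png',np.hstack([cv2.resize(s[190:330,240:400],(400,350)),cv2.resize(cv2.imread('pics/w7.png'),(400,350))]))
E
```

```text
time: 22.0
ee_pos: [0.6418, -0.1187, 0.2021]
tcp_rot: [179.8, -19.9, 92.4]
wrist_force: [0.1, -0.0, -0.9]
opening: 0.0856
grasp_force: 0.0
tcp press [-239.1   -0.9  202.1] [179.8 -19.9  92.4] q [-19.1  26.9  34.  104.4  18.6  67.4] F [ 0.1 -0.  -0.9] need [ -9.9  -2.  162.4]
bossface (-168, 0, 68) [314.7 197.1]
c (-202, 32, 60) [279.6 236.3]
c (-202, -32, 60) [350.4 235.6]
c (-107, 32, 60) [279.5 133.8]
c (-107, -32, 60) [348.7 133.3]
```

View pics/m3.png

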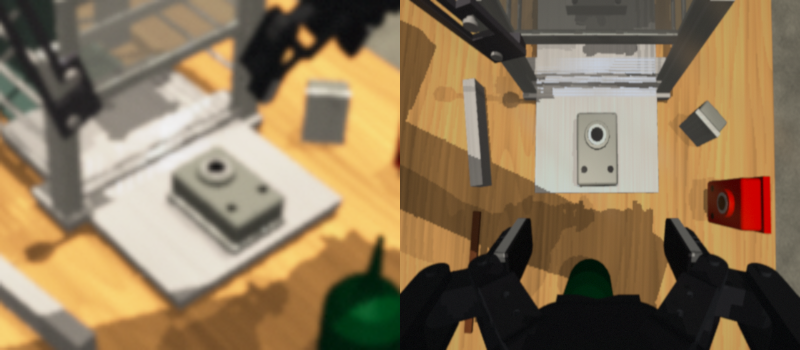

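```bash
cat >> h.py <<'E'
def cast(c,i,near,zt=60,zb=68):
    g=cv2.cvtColor(i,cv2.COLOR_RGB2GRAY);p=proj(c,wo(*near)).astype(int)
    x0,y0=p[0]-60,max(0,p[1]-70);sub=g[y0:p[1]+90,x0:p[0]+60]
    n,l,s,ce=cv2.connectedComponentsWithStats((sub<50).astype(np.uint8))
    for k in range(1,n):
        if 15<s[k,4]<900: P=ce[k]+[x0,y0];print(s[k,:5],P.round(1),"zt",pr(plane(c,P,zt/1e3)),"zb",pr(plane(c,P,zb/1e3)))
E
python3 - <<'E'
from h import *
T=tool();c,_=wrist();i=cv2.imread('pics/w7.png')[:,:,::-1].copy()
cast(c,i,(-168,0,60)); print(c[2][:3,3])
i2=_;cast(c,i2,(-168,0,60))
g=cv2.cvtColor(i2,cv2.COLOR_RGB2GRAY).astype(int)
for r in (200,225,240): print(r,g[r,270:360:3])
s=optics.camera('side')['color']
E
```

```text
[ 52  44  14  15 146] [314.  184.3] zt [-150.6    2.2   60. ] zb [-152.5    2.1   68. ]
[ 0.6397922  -0.10452142  0.37848392]
[ 53  48  15  14 130] [316.3 187.4] zt [-1.535e+02  1.000e-01  6.000e+01] zb [-1.552e+02  1.000e-01  6.800e+01]
200 [198 195 194 176 177 121 146 164 165 160 118 162 167 182 201 200 198 200
 193 174 166 120 158 159 159 156 122 185 196 198]
225 [197 196 196 179 177 126 167 173 172 173 172 172 171 172 171 171 170 169
 170 168 167 166 167 164 166 163 126 177 197 198]
240 [197 197 195 179 178 128 167 161  89  87 149 176 176 176 175 174 175 173
 173 172 171 164 100  70 129 167 128 169 196 199]
```

```bash
python3 -m handwheel '[{"tx":0,"ty":-0.001,"tz":0,"ax":0,"ay":0,"az":0,"jaw":0.05},{"tx":-0.0097,"ty":0,"tz":0.0266,"ax":0,"ay":0,"az":0,"jaw":0.05},{"tx":-0.0097,"ty":0,"tz":0.0266,"ax":0,"ay":0,"az":0,"jaw":0.05},{"tx":-0.0097,"ty":0,"tz":0.0266,"ax":0,"ay":0,"az":0,"jaw":0.05},{"tx":-0.0097,"ty":0,"tz":0.0266,"ax":0,"ay":0,"az":0,"jaw":0.05},{"tx":-0.0097,"ty":0,"tz":0.0266,"ax":0,"ay":0,"az":0,"jaw":0.05},{"tx":-0.0097,"ty":0,"tz":0.0266,"ax":0,"ay":0,"az":0,"jaw":0.05},{"tx":0,"ty":0,"tz":0,"ax":0,"ay":0,"az":0,"jaw":0.05},{"tx":0,"ty":0,"tz":0,"ax":0,"ay":0,"az":0,"jaw":0.05},{"tx":0,"ty":0,"tz":0,"ax":0,"ay":0,"az":0,"jaw":0.05}]'
python3 - <<'E'
from h import *
need(-217,0,36);c,i=wrist('pics/w8.png');cast(c,i,(-169,0,60))
E
```

```text
time: 23.45
ee_pos: [0.6405, -0.1128, 0.0326]
tcp_rot: [179.8, -19.9, 92.8]
wrist_force: [0.2, 0.9, -0.1]
opening: 0.0445
grasp_force: 0.0
tcp press [-2.331e+02  1.000e-01  3.260e+01] [179.8 -19.9  92.8] q [-18.6  25.9  13.8  85.2  18.5  67.4] F [ 0.2  0.9 -0.1] need [16.3  0.1  2.3]
[ 98 135  13  11  68] [360.4 210.6] zt [-199.7  -18.2   60. ] zb [-201.   -17.2   68. ]
```

```bash
python3 -m handwheel '[{"tx":0.0047,"ty":0,"tz":0.0017,"ax":0,"ay":0,"az":0,"jaw":0.05},{"tx":0.0047,"ty":0,"tz":0.0017,"ax":0,"ay":0,"az":0,"jaw":0.05},{"tx":0.0085,"ty":0,"tz":0.0031,"ax":0,"ay":0,"az":0,"jaw":0.05},{"tx":0.0094,"ty":0,"tz":0.0034,"ax":0,"ay":0,"az":0,"jaw":0.05},{"tx":0.0094,"ty":0,"tz":0.0034,"ax":0,"ay":0,"az":0,"jaw":0.05},{"tx":0.0094,"ty":0,"tz":0.0034,"ax":0,"ay":0,"az":0,"jaw":0.05},{"tx":0.0094,"ty":0,"tz":0.0034,"ax":0,"ay":0,"az":0,"jaw":0.05},{"tx":0.0094,"ty":0,"tz":0.0034,"ax":0,"ay":0,"az":0,"jaw":0.05},{"tx":0.0094,"ty":0,"tz":0.0034,"ax":0,"ay":0,"az":0,"jaw":0.05},{"tx":0.0047,"ty":0,"tz":0.0017,"ax":0,"ay":0,"az":0,"jaw":0.05}]'
python3 - <<'E'
from h import *
need(-160,0,33);c,i=wrist('pics/w9.png');cast(c,i,(-100,0,60));print(proj(c,wo(-85,0,68)))
E
```

```text
time: 24.75
ee_pos: [0.6357, -0.0283, 0.0308]
tcp_rot: [179.9, -19.9, 92.8]
wrist_force: [0.0, -2.3, 0.4]
opening: 0.0452
grasp_force: 1.5
tcp press [-148.4    0.7   30.8] [179.9 -19.9  92.8] q [-11.7  21.5   7.9  81.4  19.3  74.7] F [ 0.  -2.3  0.4] need [-10.1   0.7  -6. ]
[ 50  10  33  25 423] [326.5 123.6] zt [-77.5  -3.3  60. ] zb [-80.7  -3.   68. ]
[319.18798294 133.71063717]
```

Run:
```python
from h import *
T=tool();i=cv2.imread('pics/w9.png');o=optics.camera('wrist');c=(o['K'],o['k1'],T@o['mount'])
g=cv2.cvtColor(i,cv2.COLOR_BGR2GRAY).astype(int)
for r in (110,130,150,170,190): print(r,g[r,250:400:3])
print([proj(c,wo(x,y,60)).round(1) for x in (-60,-120) for y in (-32,32)])
```

```text
110 [173 131  92  97  98 102 103 103 103  99  79  78  78  76  76  73  72  78
  88  89  89  91  90  88  88  88  86  86  87  84  75  63  65  62  65  79
  94  94  95  94  94  93  98 109  78  58 119 157 154 156]
130 [188 128 120 130 143 144 142 142 142 136 129 141 139 154 183 180 157  65
  61  61  59  57  56  55  51  50  49  43  41  41  42 160 187 186 149 136
 138 129 132 138 138 137 138 138 129 112 121 165 164 167]
150 [ 92  86 125 142 148 147 148 148 148 138 109 141 151 151 151 193 193 171
 152  74  61  64  65  68  68  69  70  69  74 121 179 185 185 154 145 142
 140 109 143 142 142 141 141 141 137 122  93 114 116 116]
170 [181 108 130 148 151 151 152 153 151 151 152 152 148 134  77  98 139 155
 162 165 165 165 164 163 162 163 161 160 160 157 150 132 111  96 133 146
 146 146 147 146 146 146 145 145 142 127 125 188 187 190]
190 [148 101 134 154 158 156 156 157 156 157 157 156 157 156 157 156 156 156
 157 156 156 155 154 155 154 154 154 153 152 153 152 151 151 151 151 150
 149 150 149 149 148 149 149 148 144 133 115 170 177 176]
[array([392.2,  85.8]), array([245.5,  85.7]), array([394.7, 222.4]), array([243.4, 222.5])]
```

```bash
python3 -m handwheel '[{"tx":0.001,"ty":0,"tz":-0.0028,"ax":0,"ay":8.4,"az":0,"jaw":0.05},{"tx":0,"ty":0,"tz":0,"ax":0,"ay":8.4,"az":0,"jaw":0.05},{"tx":0,"ty":0,"tz":0,"ax":0,"ay":8.3,"az":0,"jaw":0.05},{"tx":0,"ty":0,"tz":0,"ax":0,"ay":0,"az":0,"jaw":0.05},{"tx":0.0035,"ty":0,"tz":0.0035,"ax":0,"ay":0,"az":0,"jaw":0.05},{"tx":0.0071,"ty":0,"tz":0.0071,"ax":0,"ay":0,"az":0,"jaw":0.05},{"tx":0.0071,"ty":0,"tz":0.0071,"ax":0,"ay":0,"az":0,"jaw":0.05},{"tx":0.0071,"ty":0,"tz":0.0071,"ax":0,"ay":0,"az":0,"jaw":0.05},{"tx":0.0071,"ty":0,"tz":0.0071,"ax":0,"ay":0,"az":0,"jaw":0.05},{"tx":0.0035,"ty":0,"tz":0.0035,"ax":0,"ay":0,"az":0,"jaw":0.05}]'
python3 - <<'E'
from h import *
need(-70,0,33);c,i=wrist('pics/w10.png')
g=cv2.cvtColor(i,cv2.COLOR_RGB2GRAY).astype(int)
print([proj(c,wo(x,y,60)).round(1) for x in (-5,-95) for y in (-32,32)])
E
```

```text
time: 26.1
ee_pos: [0.6335, 0.0217, 0.0342]
tcp_rot: [179.8, -45.0, 92.8]
wrist_force: [0.7, -5.7, 2.6]
opening: 0.0449
grasp_force: 2.2
tcp press [-98.4   0.4  34.2] [179.8 -45.   92.8] q [-16.9  30.8  12.1  89.7  41.8  63.3] F [ 0.7 -5.7  2.6] need [19.2  0.3 20.9]
[array([374.9, 113.5]), array([261.4, 113.4]), array([391.5, 256.1]), array([246. , 256.1])]
```

```bash
python3 -m handwheel '[{"tx":0.0035,"ty":0,"tz":0.0035,"ax":0,"ay":0,"az":0,"jaw":0.05},{"tx":0.0035,"ty":0,"tz":0.0035,"ax":0,"ay":0,"az":0,"jaw":0.05},{"tx":0.0035,"ty":0,"tz":0.0035,"ax":0,"ay":0,"az":0,"jaw":0.05},{"tx":0.0035,"ty":0,"tz":0.0035,"ax":0,"ay":0,"az":0,"jaw":0.05},{"tx":0.0007,"ty":0,"tz":0.0007,"ax":0,"ay":0,"az":0,"jaw":0.05},{"tx":0.0007,"ty":0,"tz":0.0007,"ax":0,"ay":0,"az":0,"jaw":0.05},{"tx":0.0007,"ty":0,"tz":0.0007,"ax":0,"ay":0,"az":0,"jaw":0.05},{"tx":0.0007,"ty":0,"tz":0.0007,"ax":0,"ay":0,"az":0,"jaw":0.05},{"tx":0,"ty":0,"tz":0,"ax":0,"ay":0,"az":0,"jaw":0.05},{"tx":0,"ty":0,"tz":0,"ax":0,"ay":0,"az":0,"jaw":0.05}]'
python3 - <<'E'
from h import *
need(-70,0,33)
E
```

```text
time: 27.4
ee_pos: [0.6323, 0.0448, 0.0338]
tcp_rot: [179.9, -45.0, 92.8]
wrist_force: [-0.1, -2.0, 1.1]
opening: 0.045
grasp_force: 1.3
tcp press [-75.3   0.4  33.8] [179.9 -45.   92.8] q [-15.   29.3   9.9  87.6  42.4  65.7] F [-0.1 -2.   1.1] need [3.2 0.4 4.3]
```

```bash
python3 -m handwheel '[{"tx":0.0007,"ty":0,"tz":0.0007,"ax":0,"ay":0,"az":0,"jaw":0.05},{"tx":0.0007,"ty":0,"tz":0.0007,"ax":0,"ay":0,"az":0,"jaw":0.05},{"tx":0.0007,"ty":0,"tz":0.0007,"ax":0,"ay":0,"az":0,"jaw":0.05},{"tx":0.0007,"ty":0,"tz":0.0007,"ax":0,"ay":0,"az":0,"jaw":0.05},{"tx":0,"ty":0,"tz":0,"ax":0,"ay":0,"az":0,"jaw":0.05},{"tx":0,"ty":0,"tz":0,"ax":0,"ay":0,"az":0,"jaw":0.05},{"tx":0,"ty":0,"tz":0,"ax":0,"ay":0,"az":0,"jaw":0.05},{"tx":0,"ty":0,"tz":0,"ax":0,"ay":0,"az":0,"jaw":0.05},{"tx":0,"ty":0,"tz":0,"ax":0,"ay":0,"az":0,"jaw":0.05},{"tx":0,"ty":0,"tz":0,"ax":0,"ay":0,"az":0,"jaw":0.05}]'
python3 - <<'E'
from h import *
need(-70,0,33);c,i=wrist('pics/w11.png')
g=cv2.cvtColor(i,cv2.COLOR_RGB2GRAY).astype(int)
for z in (60,): print([proj(c,wo(x,y,z)).round(1) for x in (33,-62) for y in (-32,32)])
print(proj(c,wo(0,0,68)),proj(c,wo(33,0,42)),proj(c,wo(-70,0,132)))
for r in (150,170,190,200,210,220,230,240,250): print(r,g[r,240:400:4])
E
```

```text
time: 28.65
ee_pos: [0.6321, 0.0488, 0.0338]
tcp_rot: [179.9, -45.0, 92.8]
wrist_force: [0.5, -0.1, 0.1]
opening: 0.0447
grasp_force: 0.0
tcp press [-71.3   0.5  33.8] [179.9 -45.   92.8] q [-14.7  29.    9.6  87.2  42.5  66.1] F [ 0.5 -0.1  0.1] need [0.4 0.5 1.5]
[array([373.4,  99.7]), array([262.7,  99.6]), array([390.4, 243.7]), array([247.2, 243.8])]
[318.39979339 130.19341617] [317.9554098  123.70561826] [320.85597096 137.32445332]
150 [84 83 84 85 85 83 84 84 85 85 85 85 86 87 87 89 88 89 89 90 90 91 92 91
 91 90 90 88 87 85 86 85 84 83 84 84 84 83 83 84]
170 [181 177 182 178 174 169 117 123  86  93  81  63  92  92 121 129 112  37
  23  30  33  37  40  68 125 125 106  98  98  90  99  96  98  97  92 124
 128 125 124 122]
190 [175 179 178 176 177 124 145 155 156 155 114 114 113  93  55  57  59  88
 135 135 133 130 106  77  63  60  70 138 152 153 151 151 149 150 135 121
 129 129 129 125]
200 [176 179 176 175 176 122 151 157 158 157 157 156 157 157 156 157 151 150
 141 140 139 140 149 153 155 156 155 155 156 154 153 153 153 153 141 113
 129 131 129 127]
210 [178 178 176 174 170 133 156 158 158 159 158 158 158 159 159 158 158 159
 157 158 158 157 158 157 157 157 157 156 157 155 156 155 154 154 148 113
 128 130 130 129]
220 [205 202 197 192 153 141 158 159 159 157 160 159 160 159 159 159 160 160
 159 158 158 158 159 159 157 157 158 158 157 156 156 155 156 156 153 121
 124 129 130 129]
230 [207 202 201 180 131 138 146 149 142 142 142 142 141 142 141 140 141 141
 141 141 138 139 139 141 139 140 139 138 139 144 144 144 142 137 136 114
 183 207 210 206]
240 [206 202 202 178  88  92  99  81  54  57  57  61 100  99  99  97  96  95
  96  94  95  96  95  95  98  99  96  94  86  13  11   8  15  89  95  88
 143 207 209 209]
250 [207 204 196 175 116 141 142  84  36  41  46  82 142 147 147 147 146 147
 149 156 155 156 155 155 155 158 158 153 135  33  20  19  21 121 138 133
 113 205 206 204]
```

Run:
```python
from h import *
c,i=wrist('pics/w12.png')
g=cv2.cvtColor(i,cv2.COLOR_RGB2GRAY).astype(int)
for col in (262,300,318,340): print(col,list(zip(range(100,330,5),g[100:330:5,col])))
for p in [(276,246),(362,246),(318,170)]: print(p,pr(plane(c,p,.06)))
print([pr(plane(c,(318,r),.06)) for r in (235,255,275,290)])
```

```text
262 [(100, np.int64(107)), (105, np.int64(114)), (110, np.int64(135)), (115, np.int64(175)), (120, np.int64(89)), (125, np.int64(86)), (130, np.int64(87)), (135, np.int64(86)), (140, np.int64(85)), (145, np.int64(84)), (150, np.int64(84)), (155, np.int64(83)), (160, np.int64(82)), (165, np.int64(104)), (170, np.int64(119)), (175, np.int64(121)), (180, np.int64(117)), (185, np.int64(126)), (190, np.int64(128)), (195, np.int64(133)), (200, np.int64(138)), (205, np.int64(142)), (210, np.int64(145)), (215, np.int64(138)), (220, np.int64(150)), (225, np.int64(143)), (230, np.int64(142)), (235, np.int64(109)), (240, np.int64(97)), (245, np.int64(160)), (250, np.int64(144)), (255, np.int64(144)), (260, np.int64(143)), (265, np.int64(78)), (270, np.int64(76)), (275, np.int64(95)), (280, np.int64(141)), (285, np.int64(125)), (290, np.int64(23)), (295, np.int64(14)), (300, np.int64(15)), (305, np.int64(13)), (310, np.int64(10)), (315, np.int64(15)), (320, np.int64(14)), (325, np.int64(13))]
300 [(100, np.int64(105)), (105, np.int64(112)), (110, np.int64(136)), (115, np.int64(166)), (120, np.in
[... 2400 characters left out ...]
nt64(157)), (220, np.int64(157)), (225, np.int64(157)), (230, np.int64(140)), (235, np.int64(104)), (240, np.int64(97)), (245, np.int64(158)), (250, np.int64(158)), (255, np.int64(140)), (260, np.int64(138)), (265, np.int64(76)), (270, np.int64(76)), (275, np.int64(83)), (280, np.int64(147)), (285, np.int64(125)), (290, np.int64(77)), (295, np.int64(67)), (300, np.int64(63)), (305, np.int64(78)), (310, np.int64(95)), (315, np.int64(191)), (320, np.int64(209)), (325, np.int64(204))]
(276, 246) [-63.1  19.1  60. ]
(362, 246) [-63.1 -19.2  60. ]
(318, 170) [-19.5   0.2  60. ]
[array([-57.5,   0.4,  60. ]), array([-67.6,   0.4,  60. ]), array([-77.2,   0.4,  60. ]), array([-84. ,   0.5,  60. ])]
```

```bash
python3 -m handwheel '[{"tx":-0.0021,"ty":0,"tz":-0.0021,"ax":0,"ay":0,"az":0,"jaw":0.05},{"tx":0,"ty":0,"tz":0,"ax":0,"ay":10,"az":0,"jaw":0.05},{"tx":0.0023,"ty":0,"tz":0.0033,"ax":0,"ay":0,"az":0,"jaw":0.05},{"tx":0.0023,"ty":0,"tz":0.0033,"ax":0,"ay":0,"az":0,"jaw":0.05},{"tx":0.0023,"ty":0,"tz":0.0033,"ax":0,"ay":0,"az":0,"jaw":0.05},{"tx":0.0023,"ty":0,"tz":0.0033,"ax":0,"ay":0,"az":0,"jaw":0.05},{"tx":0.0011,"ty":0,"tz":0.0016,"ax":0,"ay":0,"az":0,"jaw":0.05},{"tx":0,"ty":0,"tz":0,"ax":0,"ay":0,"az":0,"jaw":0.05},{"tx":0,"ty":0,"tz":0,"ax":0,"ay":0,"az":0,"jaw":0.05},{"tx":0,"ty":0,"tz":0,"ax":0,"ay":0,"az":0,"jaw":0.05}]'
cat >> h.py <<'E'
def front(name):
    need(0,0,33);c,i=wrist(name);g=cv2.cvtColor(i,cv2.COLOR_RGB2GRAY)
    for cols in ((265,300),(335,370)):
        s=g[200:330,cols[0]:cols[1]];n,l,st,ce=cv2.connectedComponentsWithStats((s<45).astype(np.uint8))
        print([(st[k,4],(ce[k]+[cols[0],200]).round(1),pr(plane(c,ce[k]+[cols[0],200],.06))) for k in range(1,n) if 20<st[k,4]<300])
    d=np.diff(g[240:330,318].astype(int));print("edges col318",[(240+k,d[k],pr(plane(c,(318,240+k),.06))[0]) for k in range(len(d)) if abs(d[k])>18])
E
python3 -c "
from h import *
front('pics/w13.png')"
```

```text
time: 30.0
ee_pos: [0.6314, 0.0638, 0.0336]
tcp_rot: [179.9, -55.0, 92.8]
wrist_force: [-0.3, 0.3, -0.4]
opening: 0.0449
grasp_force: 0.0
tcp press [-56.3   0.4  33.6] [179.9 -55.   92.8] q [-16.3  34.4  11.9  92.3  50.8  59.1] F [-0.3  0.3 -0.4] need [31.8  0.3 46.4]
[(np.int32(29), array([273.6, 248. ]), array([-53.3,  20.2,  60. ]))]
[(np.int32(188), array([361.9, 244.2]), array([-51.1, -19.4,  60. ]))]
edges col318 [(253, np.int64(-22), np.float64(-56.1)), (264, np.int64(22), np.float64(-62.0)), (310, np.int64(22), np.float64(-84.1))]
```

```bash
python3 -m handwheel '[{"tx":0.0011,"ty":0,"tz":0.0016,"ax":0,"ay":0,"az":0,"jaw":0.05},{"tx":0.0011,"ty":0,"tz":0.0016,"ax":0,"ay":0,"az":0,"jaw":0.05},{"tx":0.0011,"ty":0,"tz":0.0016,"ax":0,"ay":0,"az":0,"jaw":0.05},{"tx":0.0006,"ty":0,"tz":0.0008,"ax":0,"ay":0,"az":0,"jaw":0.05},{"tx":0.0006,"ty":0,"tz":0.0008,"ax":0,"ay":0,"az":0,"jaw":0.05},{"tx":0,"ty":0,"tz":0,"ax":0,"ay":0,"az":0,"jaw":0.05},{"tx":0,"ty":0,"tz":0,"ax":0,"ay":0,"az":0,"jaw":0.05},{"tx":0,"ty":0,"tz":0,"ax":0,"ay":0,"az":0,"jaw":0.05},{"tx":0,"ty":0,"tz":0,"ax":0,"ay":0,"az":0,"jaw":0.05},{"tx":0,"ty":0,"tz":0,"ax":0,"ay":0,"az":0,"jaw":0.05}]'
python3 -c "
from h import *
front('pics/w14.png')"
```

```text
time: 31.3
ee_pos: [0.631, 0.0713, 0.0337]
tcp_rot: [179.9, -55.0, 92.8]
wrist_force: [-1.3, -5.2, -1.2]
opening: 0.0448
grasp_force: 2.5
tcp press [-48.7   0.4  33.7] [179.9 -55.   92.8] q [-15.6  33.8  11.1  91.4  51.   60. ] F [-1.3 -5.2 -1.2] need [27.4  0.3 40.3]
[(np.int32(39), array([273.4, 248.3]), array([-45.8,  20.3,  60. ]))]
[(np.int32(184), array([361.7, 245.1]), array([-44. , -19.3,  60. ]))]
edges col318 [(268, np.int64(-19), np.float64(-56.5)), (310, np.int64(29), np.float64(-76.5)), (311, np.int64(36), np.float64(-76.9)), (315, np.int64(-24), np.float64(-78.6)), (316, np.int64(-22), np.float64(-79.1)), (322, np.int64(40), np.float64(-81.6)), (323, np.int64(50), np.float64(-82.0)), (324, np.int64(21), np.float64(-82.4))]
```

```bash
python3 -m handwheel '[{"tx":0.0006,"ty":0,"tz":0.0008,"ax":0,"ay":0,"az":0,"jaw":0.05},{"tx":0.0006,"ty":0,"tz":0.0008,"ax":0,"ay":0,"az":0,"jaw":0.05},{"tx":0,"ty":0,"tz":0,"ax":0,"ay":0,"az":0,"jaw":0.05},{"tx":0,"ty":0,"tz":0,"ax":0,"ay":0,"az":0,"jaw":0.05},{"tx":0,"ty":0,"tz":0,"ax":0,"ay":0,"az":0,"jaw":0.05},{"tx":0,"ty":0,"tz":0,"ax":0,"ay":0,"az":0,"jaw":0.05},{"tx":0,"ty":0,"tz":0,"ax":0,"ay":0,"az":0,"jaw":0.05},{"tx":0,"ty":0,"tz":0,"ax":0,"ay":0,"az":0,"jaw":0.05},{"tx":0,"ty":0,"tz":0,"ax":0,"ay":0,"az":0,"jaw":0.05},{"tx":0,"ty":0,"tz":0,"ax":0,"ay":0,"az":0,"jaw":0.05}]'
```

```text
time: 32.6
ee_pos: [0.6311, 0.0717, 0.0339]
tcp_rot: [179.8, -54.9, 92.8]
wrist_force: [-4.0, -16.7, 2.4]
opening: 0.0453
grasp_force: 8.5
```

```bash
python3 -m handwheel '[{"tx":0.0006,"ty":0,"tz":0.0008,"ax":0,"ay":0,"az":0,"jaw":0.05},{"tx":0,"ty":0,"tz":0,"ax":0,"ay":0,"az":0,"jaw":0.05},{"tx":0,"ty":0,"tz":0,"ax":0,"ay":0,"az":0,"jaw":0.05},{"tx":-0.0011,"ty":0,"tz":-0.0016,"ax":0,"ay":0,"az":0,"jaw":0.05},{"tx":-0.0011,"ty":0,"tz":-0.0016,"ax":0,"ay":0,"az":0,"jaw":0.05},{"tx":-0.0023,"ty":0,"tz":-0.0033,"ax":0,"ay":0,"az":0,"jaw":0.05},{"tx":-0.0057,"ty":0,"tz":-0.0082,"ax":0,"ay":0,"az":0,"jaw":0.05},{"tx":-0.0057,"ty":0,"tz":-0.0082,"ax":0,"ay":0,"az":0,"jaw":0.05},{"tx":0,"ty":0,"tz":0,"ax":0,"ay":0,"az":0,"jaw":0.05},{"tx":0,"ty":0,"tz":0,"ax":0,"ay":0,"az":0,"jaw":0.05}]'
python3 - <<'E'
from h import *
front('pics/w15.png')
i=cv2.imread('pics/w15.png');g=cv2.cvtColor(i,cv2.COLOR_BGR2GRAY).astype(int)
T=tool();o=optics.camera('wrist');c=(o['K'],o['k1'],T@o['mount'])
e={}
for r in range(150,330,12):
    print(r,g[r,236:410:4])
print([proj(c,wo(x,y,60)).round(1) for x in (33,-62) for y in (-32,32)])
E
```

```text
time: 33.85
ee_pos: [0.6323, 0.0466, 0.0339]
tcp_rot: [179.9, -55.0, 92.8]
wrist_force: [0.1, 0.4, -0.3]
opening: 0.0449
grasp_force: 0.0
tcp press [-73.5   0.3  33.9] [179.9 -55.   92.8] q [-17.6  35.7  13.7  94.3  50.2  57.1] F [ 0.1  0.4 -0.3] need [41.4  0.1 60.8]
[(np.int32(141), array([280.9, 206.1]), array([-43.9,  18.5,  60. ]))]
[(np.int32(136), array([357.7, 206.2]), array([-44.1, -19.5,  60. ]))]
edges col318 [(268, np.int64(24), np.float64(-81.1)), (269, np.int64(24), np.float64(-81.6)), (272, np.int64(-22), np.float64(-83.2)), (273, np.int64(-22), np.float64(-83.7)), (280, np.int64(44), np.float64(-87.2)), (281, np.int64(55), np.float64(-87.7)), (282, np.int64(22), np.float64(-88.2)), (290, np.int64(-42), np.float64(-92.1)), (291, np.int64(-47), np.float64(-92.5)), (292, np.int64(-22), np.float64(-93.0)), (301, np.int64(22), np.float64(-97.2)), (302, np.int64(23), np.float64(-97.6)), (303, np.int64(32), np.float64(-98.1)), (304, np.int64(29), np.float64(-98.5))]
150 [165 170 162  80  79  80  80  78  81 117 126 125  78  57  72  72  85  95
  89  65  60  54  67  93 111 112 
[... 2042 characters left out ...]
9  90  90  89 132 140
 178 179 177 180 191 190 190 190]
294 [ 98  98 144 156 157 110  26  60 111 111 111 111 111 110  98  98  97  98
  98  97  98  99 101 101 102 101 101 104 104 105 103 102 102 104  19  54
 155 158 155  98  94  94  94  94]
306 [ 55 156 157 156  75  19  15  91 214 211 212 212 206 175 177 176 176 176
 226 227 228 226 208 196 195 195 191 179 179 179 179 179 171 115  23  20
  41 154 156 157  97  39  39 109]
318 [156 156 156  55  18  13  10  59 227 227 228 228 228 228 228 229 228 228
 229 225 198 195 196 196 195 195 195 195 194 194 194 193 194 125  31  29
  24  39 142 156 156 151  43  40]
[array([368.6, 119.5]), array([267.2, 119.4]), array([387.9, 234.3]), array([249.3, 234.3])]
```

```bash
python3 -m handwheel '[{"tx":-0.0086,"ty":0,"tz":-0.0123,"ax":0,"ay":0,"az":0,"jaw":0.05},{"tx":-0.0086,"ty":0,"tz":-0.0123,"ax":0,"ay":0,"az":0,"jaw":0.05},{"tx":0,"ty":0,"tz":-0.02,"ax":0,"ay":-9,"az":0,"jaw":0.05},{"tx":0,"ty":0,"tz":-0.02,"ax":0,"ay":-9,"az":0,"jaw":0.05},{"tx":0,"ty":0,"tz":-0.02,"ax":0,"ay":-9,"az":0,"jaw":0.05},{"tx":0,"ty":0,"tz":-0.02,"ax":0,"ay":-9,"az":0,"jaw":0.05},{"tx":0,"ty":0,"tz":-0.04,"ax":0,"ay":0,"az":0,"jaw":0.05},{"tx":0,"ty":0,"tz":-0.04,"ax":0,"ay":0,"az":0,"jaw":0.05},{"tx":0,"ty":0,"tz":0,"ax":0,"ay":0,"az":0,"jaw":0.05},{"tx":0,"ty":0,"tz":0,"ax":0,"ay":0,"az":0,"jaw":0.05}]'
python3 - <<'E'
from h import *
need(0,0,33)
# unchanged-scene check: compare tin / gauge / parallel bar / look-alikes and grip between start and now
a=cv2.imread("pics/side0.png");b=optics.camera("side")["color"][:,:,::-1].copy();cv2.imwrite("pics/s_end.png",b)
for n,(x,y,w,h) in dict(tin=(360,285,50,65),gauge=(275,335,70,75),pbar=(220,280,65,60),small=(355,215,30,40),red=(395,215,40,60)).items():
    r=cv2.matchTemplate(b[y-10:y+h+10,x-10:x+w+10],a[y:y+h,x:x+w],cv2.TM_CCOEFF_NORMED);m=cv2.minMaxLoc(r);print(n,round(m[1],2),(m[3][0]-10,m[3][1]-10))
m2=cv2.imread("pics/m2.png")
cur=cv2.resize(b[140:320,190:390],(400,360))
r=cv2.matchTemplate(cur[25:230,55:200],m2[35:210,65:190],cv2.TM_CCOEFF_NORMED);m=cv2.minMaxLoc(r);print("bar vs hooked",round(m[1],2),m[3])
# casting vs stop from side cam: boss centre
for X in [(0,0,68),(-62,32,60),(-62,-32,60),(-62,32,22)]: print(X,proj("side",wo(*X)).round(1),proj("scene",wo(*X)).round(1))
E
```

```text
time: 35.2
ee_pos: [0.637, -0.0622, 0.1679]
tcp_rot: [180.0, -19.0, 92.7]
wrist_force: [-0.1, -0.3, 0.1]
opening: 0.0449
grasp_force: 0.0
tcp press [-182.4    1.   167.9] [180.  -19.   92.7] q [-14.2  22.2  24.1  97.5  18.2  72.2] F [-0.1 -0.3  0.1] need [128.5   0.4 186.9]
tin 0.93 (0, -1)
gauge 0.84 (0, 0)
pbar 0.6 (-1, -1)
small 1.0 (0, 0)
red 1.0 (0, 0)
bar vs hooked 0.99 (10, 10)
(0, 0, 68) [284.3 222.6] [382.8 316.2]
(-62, 32, 60) [289.4 243.2] [358.6 297.5]
(-62, -32, 60) [310.1 232.4] [347.7 320.2]
(-62, 32, 22) [289.7 255. ] [357.2 309. ]
```

```bash
python3 -c "
from workcell import workorder
print(workorder.job_done())"
```

```text
the job is handed in; nothing more can be done
None
```

I handed the job in at about 35 s: the guard hangs by its notch on the stud, and the casting lies boss up, pushed firmly against the back stop and square to it, with the boss under the ram to within about 2 mm by the wrist camera; the other bench items showed no movement in the side view, though the parallel bar matched poorly there, probably because of shadow.

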